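# Brace the specimen stand and hold its cam stage at full lift

## Robot

A 6-joint arm with a two-finger parallel gripper is mounted at the origin on the work surface. World frame = base frame: x ahead of the robot, y to its left, z up, the work surface at z = 0. Lengths are in mm, angles in rad, forces in N, time in s.
With the tool pointing down it reaches from about 375 to 975 mm from the base axis. Payload 3.8 kg.
Tool frame: the origin (TCP) lies midway between the tips of the shut fingers; the grasp point (between the pads) lies 19 mm behind it; y points along the fingers, x is the direction in which the jaws open and shut, and the axes are right-handed (so a half turn about y gives the same grasp; the last joint's range is limited). The gripper opens to 88 mm and grips with 3 to 60 N. Pads are 18 mm wide; open, the fingers measure 123 mm over their backs; the gripper's body (75 mm by 187 mm) begins 45 mm behind the grasp point.
Start: joints at [1.171, 0.264, 1.604, -0, 1.274, -0.037], TCP at [239.55, 631.058, 238.706] pointing down, gripper open.
Joint ranges: [-2.63, 2.63], [-0.94, 2.18], [0.31, 2.57], [-1.31, 4.45], [0, 2.66], [-2.55, 2.55]. Speed limits (rad/s): [2.57, 2.57, 3.14, 3.14, 3.14, 3.14].

## Interface

Orientations are given as a rotation vector (axis times angle).
In Python, from cell import env, cams gives the robot as it stands.
- The arm moves only by the shell command python3 -m handwheel 'ROWS' [FORCE]. ROWS is JSON, a list of rows, each a list of 3 entries, a list of its own where there are three numbers: the turn, a rotation vector about the tool's x, y, z in degrees, then the shift along the tool's x, y, z in m, then the finger opening in m, from 0 to 0.0881. In form: [[[rx, ry, rz], [tx, ty, tz], claw], ...]. A call has 1 to 5 rows; each row shifts and turns the commanded pose from where the row before left it, along the tool's axes as they then stand; what a row does not reach is not made up. A row lasts 1/12 s, in which the tool goes at most 41.7 mm and 7.16 degrees, less where a joint would pass 70% of its speed; a pose out of reach is approached as far as the arm can. A call is refused whole if a number of a shift passes 0.0417 or a number of a turn 7.16, either way. A call with a gripper value outside its range is refused whole. The fingers move at their own pace and stop on an object; FORCE is the grip in N (left out, the last holds). Time passes only in rows, so rows that do not move let the fingers close. It gives the time, the measured TCP pose, the force and the opening at its end, in the units of the state.
- env.read_state(): the state, without advancing time (a new reading comes with each control period).
- cams.snapshot(name): name is "side" or "top"; returns a dict with "frame" (480x640x3 uint8, red, green, blue), "K" (3x3 intrinsics, pixels), "world_from_camera" (4x4, takes a point from camera to world coordinates). Camera axes: x right, y down, z forward; pixel columns grow to the right and rows downward; lengths in mm; the calibration is good to about 2 mm. A picture is of the moment at which its call begins. There is no depth.
- env.finish_job(): hands the job in, once; it reports no verdict.
The state is a dict: "time_s": time; "joint_positions": joint angles; "joint_velocities": joint speeds; "joint_efforts": joint torques, N m; "ee_pos": TCP position; "orientation": TCP orientation; "force": force on the tool from outside, world axes, zero at the start; "moment": the same for the moment, N m; "width": finger opening in mm.
Only numpy, scipy, OpenCV 4.12 (cv2) and the standard library are available. Lean on these libraries where they do the work, as an engineer would, in place of code of your own. Each camera call takes 0.05 s, during which the arm holds its last target.

## Task

Get the specimen stand ready for a look through its lens: first swing its yellow fold-out foot all the way out from the base until it snaps into its end stop and stays there. Then turn the red-knobbed cam lever up until it points straight up, where the stage with the dish is lifted highest, and finish still holding the lever there, because its spring pulls it back down if you let go. Keep the dish on the stage and leave the things standing around undisturbed.

Things in the scene. Friction and masses are not known exactly. Their poses are not given: they have to be found in the camera images.
- stand: White specimen viewing stand, fixed to the bench. Origin: centre of the underside of its base (170 x 150 mm, 22 mm thick, on the bench). Own x axis points from the open front (towards the robot at yaw 0) to the column at the back; own y axis points to the side where the lever is; z up. Only its place and yaw vary. Column at x = +56 to +84 mm, |y| up to 23 mm, 267 mm high; black lens head of radius 30 mm over the base's centre from z = 187 mm up, whole stand 289 mm high.
- leg (a joint): Angle (rad) of the yellow fold-out foot about its upright hinge, which is at x = -55, y = -98 mm in the stand's frame. 0 = folded, lying along the stand's -y side and pointing to the stand's +x; grows as it swings outward, clockwise seen from above; 1.571 = fully out at the end stop, pointing to the stand's -y. An over-centre spring resists slightly (under 3 N at the peg) up to about 1.2 rad and then pulls it into the end stop, where it stays. Starts between 0 and 0.2.
- leg_hinge (a point): Point on the upright hinge axis of the yellow foot, 28 mm above the bench.
- leg_peg (a point): Centre of the grip part of the upright black peg on the yellow foot, 45 mm above the bench and 110 mm from the hinge axis. Peg: round, 16 mm diameter, from 20 mm (top of the foot's bar) to 60 mm above the bench. The yellow bar is 135 mm long, 18 mm wide, its top 20 mm above the bench; its spring strut lies on the base near the hinge, up to 35 mm above the bench.
- cam (a joint): Angle (rad) of the cam lever about its level shaft, which runs along the stand's y axis at x = 0, 62 mm above the bench. 0 = lever level, pointing to the stand's -x (the rest position); grows as the knob swings up; 1.571 = straight up, the highest lift; past it the stage sinks again; stop at 2.1. A spring always pulls it back to 0: about 4 to 6 N at the knob.
- cam_axis (a point): Point on the lever's shaft axis in the plane in which the lever swings: x = 0, y = +115 mm, z = 62 mm in the stand's frame.
- knob (a point): Centre of the red knob of the cam lever. The lever is a steel bar (8 mm thick along the shaft, 11 mm wide) with a red barrel knob, 90 mm from the shaft axis. Knob: round barrel, diameter 26 mm, 26 mm long, its axis and flat ends along the stand's y axis; pinched on its flat ends it turns freely between the fingers.
- stage_lift (a joint): Height (m) of the black stage above its lowest position: 0 at rest, 0.022 with the lever straight up (22 mm x sine of the lever angle).
- stage_top (a point): Centre of the upper face of the black square stage (84 mm wide, rim 6 mm high around it), 94 mm above the bench at rest.
- dish: Clear round specimen dish, 60 mm diameter, 15 mm high, lying loose on the stage. Origin: centre of its underside.
- jar: Loose brown glass jar with blue cap, 40 mm diameter, 55 mm high, behind the lever side of the stand; origin: centre of its underside. Not to be moved.
- cup: Loose small black cup, 48 mm diameter, 26 mm high, in front of the stand; origin: centre of its underside. Not to be moved.
- beaker: Loose glass beaker, 70 mm diameter, 95 mm high; origin: centre of its underside. Not to be moved.
- bottle: Loose clear water bottle, 60 mm diameter, 170 mm high; origin: centre of its underside. Not to be moved.
- brush: Loose brush with wooden handle, 170 mm long, lying on the bench; not to be moved.

How it is judged:
By the outcome, as a careful person would: the job done as asked, in the order asked, and still so for the second after the job is handed in, while the arm keeps its last pose, push and grip.
It also fails if it takes over 61 s, if anything falls off the work surface, if the arm or the gripper's body presses on something with over 40 N, if the wrist force passes 120 N, or if a joint passes its speed limit or range.

## Working session

There is one attempt and no reset: what is moved stays moved. The work goes in short steps, Python scripts to look and compute and a shell command to move; the robot and the scene stay as the last step left them, time stands still between calls to the robot, and variables do not carry over. Pictures are saved under pics/ and viewed, and the job is handed in when it is done.

```bash
ls; mkdir -p pics
python3 - <<'E'
from cell import env,cams
import cv2,numpy as np
print(env.read_state())
for n in("side","top"):
    s=cams.snapshot(n);cv2.imwrite(f"pics/{n}0.png",s["frame"][:,:,::-1]);print(n,s["K"].round(1).tolist(),s["world_from_camera"].round(4).tolist())
E
```

```text
pics
{'time_s': 0.0, 'joint_positions': array([ 1.17110869e+00,  2.64730749e-01,  1.60537344e+00,  2.41379350e-06,
        1.27370631e+00, -3.69152623e-02]), 'joint_velocities': array([-6.45423869e-04,  4.92751004e-05, -6.62697568e-04, -4.46940640e-04,
        1.35453611e-03, -1.03319421e-03]), 'joint_efforts': array([ 8.04546266e-05, -5.02083707e+01, -3.56891406e+01,  7.28326058e-02,
        2.89051782e-02, -1.50673086e-04]), 'ee_pos': array([239.26746797, 630.40479624, 237.40341114]), 'orientation': array([-1.3604824 , -0.93656655,  0.93965849]), 'force': array([-0.40223384, -0.61390716,  0.29544854]), 'moment': array([-0.01477925,  0.06689442,  0.02502866]), 'width': 87.81073857850889}
side [[575.1, 0.0, 324.0], [0.0, 575.1, 236.9], [0.0, 0.0, 1.0]] [[-0.9504, -0.2227, 0.217, 206.0212], [-0.3108, 0.7013, -0.6415, 1134.1639], [-0.0093, -0.6772, -0.7357, 1323.1895], [0.0, 0.0, 0.0, 1.0]]
top [[580.7, 0.0, 320.7], [0.0, 580.7, 245.9], [0.0, 0.0, 1.0]] [[-0.0311, -0.9791, 0.2012, 282.9279], [-0.9995, 0.0303, -0.007, 53.1725], [0.0008, -0.2013, -0.9795, 1505.1681], [0.0, 0.0, 0.0, 1.0]]
```

View pics/side0.png

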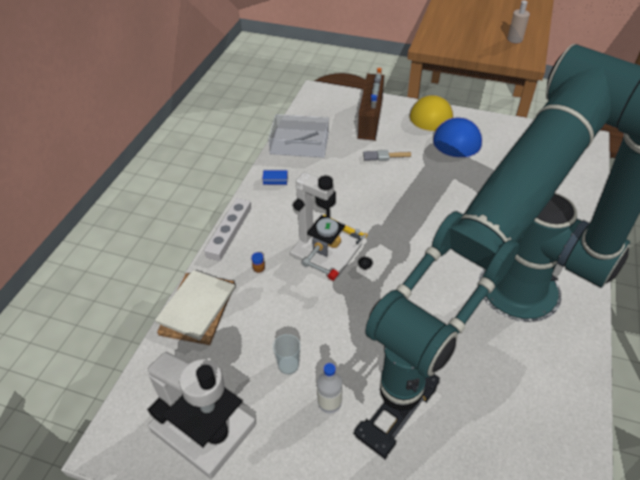

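View pics/top0.png

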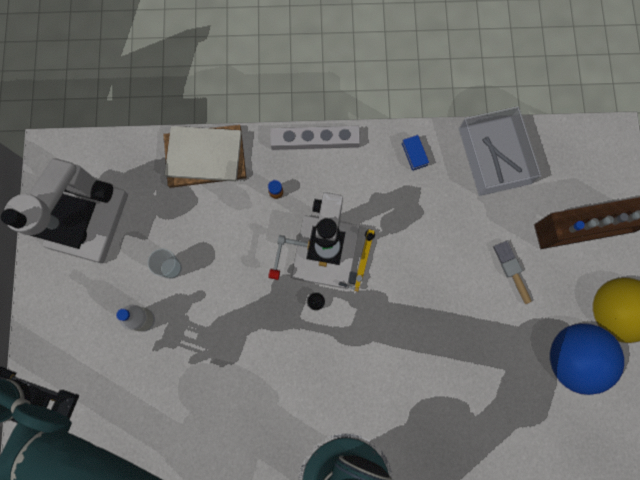

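The stand is at about (325,250) in the top view, with the red knob at (273,273) and the yellow foot at (366,260). The side view has the knob at (333,273) and the foot at (350,232). I'll zoom in next.

```bash
cat > h.py <<'E'
from cell import env,cams
import cv2,numpy as np
def cast(s,u,v,z):
    K,T=s["K"],s["world_from_camera"]
    d=T[:3,:3]@np.linalg.inv(K)@[u,v,1];o=T[:3,3]
    return o+d*(z-o[2])/d[2]
def proj(s,p):
    K,T=s["K"],s["world_from_camera"]
    c=K@(T[:3,:3].T@(np.asarray(p,float)-T[:3,3]));return c[:2]/c[2]
def tri(obs):
    A=np.zeros((3,3));b=np.zeros(3)
    for s,u,v in obs:
        K,T=s["K"],s["world_from_camera"]
        d=T[:3,:3]@np.linalg.inv(K)@[u,v,1];d/=np.linalg.norm(d);P=np.eye(3)-np.outer(d,d)
        A+=P;b+=P@T[:3,3]
    return np.linalg.solve(A,b)
def crop(s,name,u0,v0,w,h,k):
    im=cv2.resize(s["frame"][v0:v0+h,u0:u0+w,::-1],None,fx=k,fy=k,interpolation=cv2.INTER_CUBIC);cv2.imwrite("pics/"+name,im)
def blob(s,lo,hi,box):
    u0,v0,u1,v1=box
    hsv=cv2.cvtColor(s["frame"],cv2.COLOR_RGB2HSV);m=cv2.inRange(hsv,np.array(lo),np.array(hi))
    mm=np.zeros_like(m);mm[v0:v1,u0:u1]=m[v0:v1,u0:u1]
    n,l,st,c=cv2.connectedComponentsWithStats(mm)
    return [(c[i].round(1).tolist(),st[i].tolist()) for i in range(1,n) if st[i,4]>5]
def snaps(): return cams.snapshot("side"),cams.snapshot("top")
E
python3 - <<'E'
from h import *
a,b=snaps()
crop(a,"s1.png",280,165,110,130,4.6);crop(b,"t1.png",260,180,130,140,4.2)
for s,bx in((a,(280,165,390,295)),(b,(260,180,390,320))):
    print("red",blob(s,(0,150,80),(8,255,255),bx)); print("yel",blob(s,(20,120,100),(34,255,255),bx))
E
```

```text
red [([332.6, 274.3], [328, 270, 10, 10, 65])]
yel [([348.4, 229.7], [343, 226, 12, 8, 62]), ([360.9, 233.4], [359, 232, 5, 4, 13]), ([335.8, 241.6], [332, 237, 8, 10, 40])]
red [([273.8, 274.1], [269, 270, 10, 10, 78])]
yel [([370.7, 230.9], [368, 229, 6, 5, 19]), ([363.9, 258.5], [357, 240, 15, 37, 219]), ([322.5, 263.4], [320, 262, 6, 4, 14]), ([356.8, 285.3], [355, 280, 5, 11, 40])]
```

View pics/s1.png

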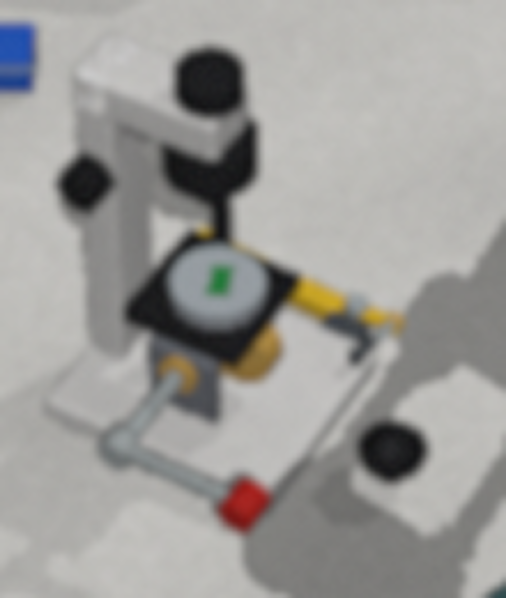

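View pics/t1.png

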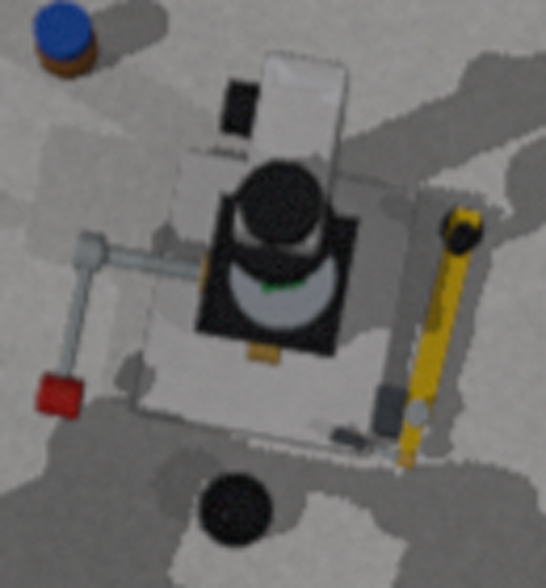

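Run:
```python
from h import *
from scipy.optimize import least_squares
a,b=snaps()
kn=tri([(a,332.6,274.3),(b,273.8,274.1)]);print("knob",kn)
hg=tri([(a,357.6,230.2),(b,359,278.1)]);print("hinge",hg, cast(b,359,278.1,28))
shaft=tri([(a,280+121/4.6,165+443/4.6),(b,260+91/4.2,180+250/4.2)]);print("axis end",shaft)
obs=[]
L=lambda u,v:(b,260+u/4.2,180+v/4.2)
S=lambda u,v:(a,280+u/4.6,165+v/4.6)
obs=[((a,332.6,274.3),(-90,115,62)),((b,273.8,274.1),(-90,115,62)),
(L(416,412),(-55,-98,32)),(S(357,300),(-55,-98,32)),
(L(91,247),(0,115,62)),(S(121,443),(0,115,62)),
(L(135,408),(-85,75,22)),(L(178,150),(85,75,22)),(L(416,187),(85,-75,22)),
(S(50,400),(85,75,22))]
def r(p):
    c,s=np.cos(p[2]),np.sin(p[2]);R=np.array([[c,-s,0],[s,c,0],[0,0,1]])
    return np.concatenate([proj(o[0],R@np.array(q)+[p[0],p[1],0])-o[1:] for o,q in obs])
f=least_squares(r,[500,50,0],loss="soft_l1");print(f.x,r(f.x).reshape(-1,2).round(1).tolist())
x,y,t=f.x;c,s=np.cos(t),np.sin(t);R=np.array([[c,-s,0],[s,c,0],[0,0,1]])
W=lambda q:(R@np.array(q,float)+[x,y,0]).round(1)
print("knob",W((-90,115,62)),"axis",W((0,115,62)),"hinge",W((-55,-98,28)))
pg=cast(b,370.2,235.2,60);d=R.T@(pg-W((-55,-98,0)));print("peg",pg,d, np.arctan2(-d[1],d[0]))
print("jar",cast(b,260+65/4.2,180+32/4.2,55),"cup",cast(b,260+235/4.2,180+508/4.2,26),"beaker",cast(b,165,265,95),"bottle",cast(b,125,314,170))
```

```text
knob [510.6028008 162.9485968  62.0981246]
hinge [498.24002044 -52.97337486  28.60618481] [498.79524401 -52.97864712  28.        ]
axis end [597.46713266 141.42532911  63.66393504]
[ 5.73226346e+02  3.08583511e+01 -2.15139540e-01] [[0.3, -0.1], [0.2, 0.3], [0.1, -0.1], [-0.2, -0.9], [-0.6, 1.1], [-0.6, 0.7], [-1.3, 0.5], [0.9, -0.8], [0.3, 0.5], [-1.8, -1.0]]
knob [509.9 162.4  62. ] axis [597.8 143.2  62. ] hinge [498.6 -53.1  28. ]
peg [603.58569745 -84.1291812   60.        ] [109.18964773  -7.90111279  60.        ] 0.07223546921887115
jar [739.11015131 155.7560208   55.        ] cup [443.69795089  59.24809536  26.        ] beaker [536.31451107 427.83892396  95.        ] bottle [411.67493106 496.90608263 170.        ]
```

```bash
cat >> h.py <<'E'
from scipy.spatial.transform import Rotation as Ro
YAW=-0.2151; O=np.array([573.2,30.9,0])
RS=Ro.from_euler("z",YAW).as_matrix()
def W(*q): return RS@np.array(q,float)+O
def to(pos=None,R=None):
    """print tool-frame shift (mm) to pos and turn (deg) to R"""
    s=env.read_state();T=Ro.from_rotvec(s["orientation"]).as_matrix()
    if pos is not None: print("shift tool mm",(T.T@(np.asarray(pos)-s["ee_pos"])).round(1))
    if R is not None: print("turn deg",np.degrees(Ro.from_matrix(T.T@R).as_rotvec()).round(2))
def st():
    s=env.read_state();T=Ro.from_rotvec(s["orientation"]).as_matrix()
    print("t",round(s["time_s"],2),"tcp",s["ee_pos"].round(1),"stand",(RS.T@(s["ee_pos"]-O)).round(1),"F",s["force"].round(1),"w",round(s["width"],1),"q",s["joint_positions"].round(3))
    print("tool x",T[:,0].round(3),"y",T[:,1].round(3),"z",T[:,2].round(3))
# leg: tool y down, tool x along +-stand x
def Rcols(x,y): 
    x=np.array(x,float);y=np.array(y,float);return RS@np.stack([x,y,np.cross(x,y)],1)
E
python3 - <<'E'
from h import *
st()
for sg in(1,-1): to(R=Rcols((sg,0,0),(0,0,-1)))
E
```

```text
t 0.3 tcp [239.5 630.8 238.2] stand [-454.1  514.9  238.2] F [-0.4 -0.9 -0.4] w 88.1 q [ 1.171  0.264  1.604  0.     1.274 -0.037]
tool x [ 0.355  0.935 -0.001] y [-0.    -0.001 -1.   ] z [-0.935  0.355  0.   ]
turn deg [ 3.000e-02  8.154e+01 -4.000e-02]
turn deg [-4.000e-02 -9.846e+01 -3.000e-02]
```

```bash
python3 -m handwheel '[[[0,3,0],[-0.018,-0.008,-0.036],0.06],[[0,3,0],[-0.018,-0.008,-0.036],0.06],[[0,3,0],[-0.018,-0.008,-0.036],0.06],[[0,3,0],[-0.018,-0.008,-0.036],0.06],[[0,3.5,0],[-0.018,0,-0.036],0.06]]' 20
python3 -m handwheel '[[[0,4,0],[-0.018,0,-0.036],0.06],[[0,4,0],[-0.018,0,-0.036],0.06],[[0,4,0],[-0.018,0,-0.036],0.06],[[0,4,0],[-0.012,0,-0.038],0.06],[[0,4,0],[-0.01,0,-0.038],0.06]]'
python3 - <<'E'
from h import *
st();to(W(-150,-106,240),Rcols((1,0,0),(0,0,-1)))
E
```

```text
time_s: 0.72
ee_pos: [360.9, 469.4, 272.8]
orientation: [-1.444, -0.732, 0.727]
force: [0.7, 0.3, 1.1]
width: 60.3
time_s: 1.13
ee_pos: [438.8, 284.8, 270.9]
orientation: [-1.522, -0.459, 0.458]
force: [0.4, -0.4, 0.7]
width: 59.8
t 1.13 tcp [438.8 284.8 270.9] stand [-185.5  219.3  270.9] F [ 0.4 -0.4  0.7] w 59.8 q [ 0.528 -0.045  1.885 -0.     1.301 -0.057]
tool x [0.834 0.552 0.001] y [ 0.001  0.    -1.   ] z [-0.552  0.834 -0.   ]
shift tool mm [-208.7   30.8 -252.1]
turn deg [-1.000e-02  4.585e+01  4.000e-02]
```

```bash
python3 -m handwheel '[[[0,5,0],[-0.008,0,-0.038],0.06],[[0,5,0],[-0.008,0,-0.038],0.06],[[0,5,0],[-0.006,0,-0.038],0.06],[[0,5,0],[-0.005,0,-0.038],0.06],[[0,5,0],[-0.003,0,-0.038],0.06]]'
python3 -m handwheel '[[[0,5,0],[0,0,-0.038],0.06],[[0,5,0],[0,0,-0.038],0.06],[[0,5,0],[0,0,-0.038],0.06],[[0,5,0],[0,0,-0.02],0.05],[[0,0,0],[0,0,0],0.05]]'
python3 - <<'E'
from h import *
st();to(W(-150,-106,240),Rcols((1,0,0),(0,0,-1)))
E
```

```text
time_s: 1.55
ee_pos: [487.6, 99.2, 270.9]
orientation: [-1.568, -0.117, 0.115]
force: [1.2, 0.7, 0.3]
width: 60.2
time_s: 1.97
ee_pos: [492.3, -36.0, 270.8]
orientation: [-1.566, 0.16, -0.161]
force: [-0.5, 0.3, 1.2]
width: 50.4
t 1.97 tcp [492.3 -36.  270.8] stand [-64.8 -82.6 270.8] F [-0.5  0.3  1.2] w 50.4 q [-0.122 -0.104  1.94  -0.002  1.305  0.083]
tool x [ 0.979 -0.203  0.   ] y [ 0.    -0.002 -1.   ] z [ 0.203  0.979 -0.002]
shift tool mm [-85.5  30.8 -22.4]
turn deg [0.09 0.61 0.03]
```

```bash
python3 -m handwheel '[[[0,0.6,0],[0.02,0.02,-0.023],0.05],[[0,0,0],[0.04,0.03,0],0.05],[[0,0,0],[0.04,0.03,0],0.05],[[0,0,0],[0.019,0.03,0],0.05],[[0,0,0],[0,0,0],0.05]]'
python3 - <<'E'
from h import *
st();to(W(54.7,-105.9,100),Rcols((1,0,0),(0,0,-1)))
a,b=snaps()
crop(a,"s2.png",280,145,150,150,4);crop(b,"t2.png",260,180,150,140,4)
E
```

```text
time_s: 2.38
ee_pos: [590.7, -75.7, 163.4]
orientation: [-1.564, 0.169, -0.155]
force: [-0.1, -0.3, -2.0]
width: 49.7
t 2.38 tcp [590.7 -75.7 163.4] stand [  39.8 -100.4  163.4] F [-0.1 -0.3 -2. ] w 49.7 q [-0.169  0.179  1.851  0.     1.121  0.036]
tool x [ 0.979 -0.205 -0.009] y [-0.009  0.002 -1.   ] z [0.205 0.979 0.   ]
shift tool mm [15.4 63.3 -5.6]
turn deg [-0.    0.51 -0.53]
```

View pics/s2.png

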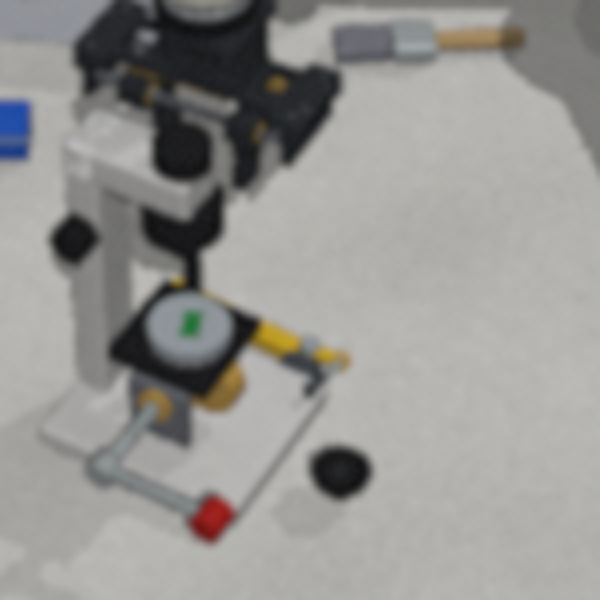

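View pics/t2.png

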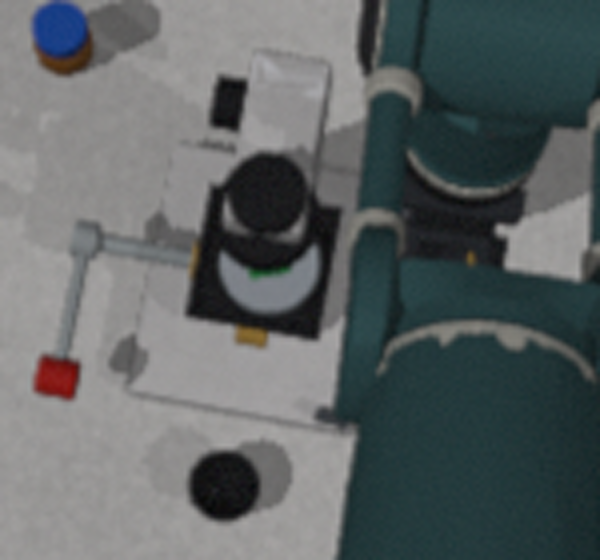

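The gripper hangs clear of the lens head on the foot's far side. In the top view the forearm's left edge is at about u=350. I'll check the clearance to the lens before going lower.

Run:
```python
from h import *
b=cams.snapshot("top")
for u,v in((260+345/4,180+400/4),(260+362/4,180+200/4)):
  for z in(300,400,500): print(z,(RS.T@(cast(b,u,v,z)-O)).round(0))
```

```text
300 [-107.  -62.  300.]
400 [-122.  -60.  400.]
500 [-137.  -58.  500.]
300 [  1. -52. 300.]
400 [-23. -51. 400.]
500 [-47. -50. 500.]
```

```bash
python3 -m handwheel '[[[0,0.5,-0.5],[0.015,0,-0.0055],0.05],[[0,0,0],[0,0.03,0],0.05],[[0,0,0],[0,0.02,0],0.05],[[0,0,0],[0,0,0],0.05]]'
python3 - <<'E'
from h import *
st();to(W(54.7,-105.9,29),Rcols((1,0,0),(0,0,-1)))
E
```

```text
time_s: 2.87
ee_pos: [603.8, -84.8, 119.0]
orientation: [-1.565, 0.165, -0.174]
force: [-1.4, -0.5, -0.6]
width: 50.1
t 2.87 tcp [603.8 -84.8 119. ] stand [  54.6 -106.5  119. ] F [-1.4 -0.5 -0.6] w 50.1 q [-0.18   0.239  1.867 -0.     1.03   0.036]
tool x [ 0.977 -0.214  0.006] y [ 0.006 -0.001 -1.   ] z [ 0.214  0.977 -0.   ]
shift tool mm [-0.4 90.   0.6]
turn deg [ 0.01 -0.05  0.33]
```

```bash
python3 -m handwheel '[[[0,0,0.3],[0,0.03,0],0.05],[[0,0,0],[0,0.025,0],0.05],[[0,0,0],[0,0.02,0],0.05],[[0,0,0],[0,0.015,0],0.05],[[0,0,0],[0,0,0],0.05]]'
python3 -m handwheel '[[[0,0,0],[0,0,0],0.01],[[0,0,0],[0,0,0],0.01],[[0,0,0],[0,0,0],0.01],[[0,0,0],[0,0,0],0.01],[[0,0,0],[0,0,0],0.01]]' 15
python3 - <<'E'
from h import *
st();to(W(54.7,-105.9,29),Rcols((1,0,0),(0,0,-1)))
E
```

```text
time_s: 3.28
ee_pos: [604.9, -84.9, 29.9]
orientation: [-1.564, 0.169, -0.171]
force: [-0.2, 0.8, -1.6]
width: 49.8
time_s: 3.7
ee_pos: [606.9, -85.3, 32.2]
orientation: [-1.565, 0.165, -0.174]
force: [-5.7, 1.1, 3.4]
width: 18.8
t 3.7 tcp [606.9 -85.3  32.2] stand [  57.7 -106.3   32.2] F [-5.7  1.1  3.4] w 18.8 q [-0.18   0.347  1.912 -0.     0.877  0.036]
tool x [ 0.977 -0.214  0.006] y [ 0.005 -0.001 -1.   ] z [0.214 0.977 0.   ]
shift tool mm [-3.   3.2  0.4]
turn deg [-0.01 -0.06  0.32]
```

```bash
python3 -m handwheel '[[[0,0,0],[0,0,0],0.01],[[0,0,0],[0,0,0],0.01]]' 15
python3 - <<'E'
from h import *
st()
E
```

```text
time_s: 3.87
ee_pos: [605.3, -84.9, 31.8]
orientation: [-1.564, 0.168, -0.171]
force: [-4.4, 0.3, 6.6]
width: 15.3
t 3.87 tcp [605.3 -84.9  31.8] stand [  56.1 -106.3   31.8] F [-4.4  0.3  6.6] w 15.3 q [-0.18   0.347  1.913 -0.     0.879  0.036]
tool x [ 0.977 -0.214  0.002] y [ 0.002 -0.    -1.   ] z [0.214 0.977 0.   ]
```

```bash
python3 -m handwheel '[[[0,0,0],[-0.0014,0,-0.0109],0.01],[[0,0,0],[-0.0025,0,-0.0107],0.01],[[0,0,0],[-0.0035,0,-0.0104],0.01],[[0,0,0],[-0.0045,0,-0.01],0.01],[[0,0,0],[-0.0055,0,-0.0095],0.01]]' 15
python3 - <<'E'
from h import *
st();p=RS.T@(env.read_state()["ee_pos"]-W(-55,-98,0));print(p,np.hypot(*p[:2]),np.arctan2(-p[1],p[0]))
a=cams.snapshot("side");crop(a,"s3.png",280,145,150,150,4)
E
```

```text
time_s: 4.28
ee_pos: [578.8, -132.6, 31.6]
orientation: [-1.564, 0.165, -0.175]
force: [1.8, 3.3, 4.9]
width: 15.1
t 4.28 tcp [ 578.8 -132.6   31.6] stand [  40.4 -158.5   31.6] F [1.8 3.3 4.9] w 15.1 q [-2.670e-01  3.170e-01  1.956e+00  1.000e-03  8.630e-01 -5.100e-02]
tool x [ 0.977 -0.215  0.007] y [ 0.007 -0.001 -1.   ] z [0.215 0.977 0.   ]
[ 95.39371104 -60.51627184  31.57388071] 112.96981571723063 0.565319126852969
```

View pics/s3.png

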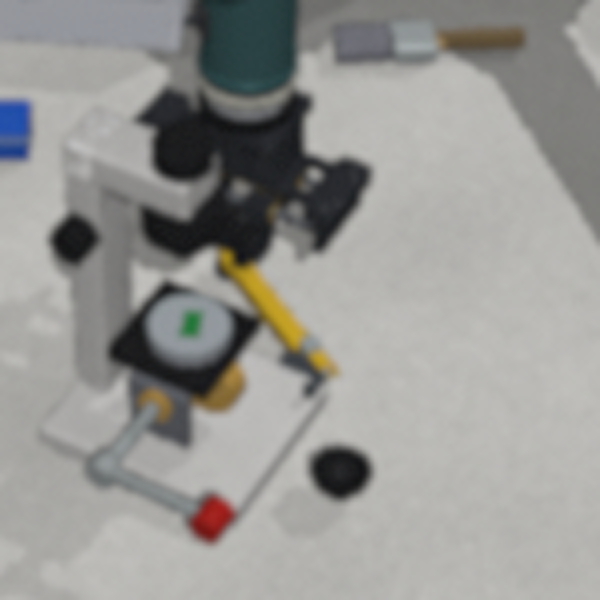

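The yellow foot is about 0.57 rad out, with its peg in the jaws at crop (235,265). I'll keep going along the arc.

```bash
python3 -m handwheel '[[[0,0,0],[-0.0064,0,-0.0089],0.01],[[0,0,0],[-0.0073,0,-0.0082],0.01],[[0,0,0],[-0.0081,0,-0.0075],0.01],[[0,0,0],[-0.0088,0,-0.0066],0.01],[[0,0,0],[-0.0094,0,-0.0057],0.01]]' 15
python3 -m handwheel '[[[0,0,0],[-0.0099,0,-0.0048],0.01],[[0,0,0],[-0.0103,0,-0.0037],0.01],[[0,0,0],[-0.0107,0,-0.0027],0.01],[[0,0,0],[-0.0109,0,-0.0016],0.01],[[0,0,0],[-0.0105,0,-0.0005],0.01]]' 15
python3 - <<'E'
from h import *
st();p=RS.T@(env.read_state()["ee_pos"]-W(-55,-98,0));print(p,np.hypot(*p[:2]),np.arctan2(-p[1],p[0]))
E
```

```text
time_s: 4.75
ee_pos: [533.9, -164.2, 31.8]
orientation: [-1.571, 0.159, -0.179]
force: [8.1, -14.0, -4.4]
width: 15.3
time_s: 5.17
ee_pos: [477.0, -164.2, 31.5]
orientation: [-1.569, 0.165, -0.175]
force: [0.5, -3.9, 6.7]
width: 15.4
t 5.17 tcp [ 477.  -164.2   31.5] stand [ -52.3 -211.1   31.5] F [ 0.5 -3.9  6.7] w 15.4 q [-0.379  0.169  2.147 -0.003  0.819 -0.161]
tool x [ 0.977 -0.214  0.007] y [ 0.006 -0.005 -1.   ] z [ 0.214  0.977 -0.004]
[   2.7059581  -113.11396446   31.4654812 ] 113.14632634626054 1.54687848340866
```

```bash
python3 -m handwheel '[[[0,0,0],[-0.004,0,0.001],0.01],[[0,0,0],[0,0,0],0.01]]' 15
python3 - <<'E'
from h import *
st();p=RS.T@(env.read_state()["ee_pos"]-W(-55,-98,0));print(p,np.hypot(*p[:2]),np.arctan2(-p[1],p[0]))
E
python3 -m handwheel '[[[0,0,0],[0,0,0],0.05],[[0,0,0],[0,0,0],0.05],[[0,0,0],[0,0,0],0.05],[[0,0,0],[0,0,0],0.05],[[0,0,0],[0,-0.02,0],0.05]]'
python3 -m handwheel '[[[0,0,0],[0,-0.04,0],0.05],[[0,0,0],[0,-0.04,0],0.05],[[0,0,0],[0,-0.04,0],0.06],[[0,0,0],[0,-0.04,0],0.06],[[0,0,0],[0,0,0],0.06]]'
python3 - <<'E'
from h import *
st();a,b=snaps();crop(a,"s4.png",280,145,150,150,4);crop(b,"t4.png",260,180,150,140,4)
for s,bx in((a,(280,165,400,295)),(b,(260,180,420,320))):
    print("yel",blob(s,(20,120,100),(34,255,255),bx))
E
```

```text
time_s: 5.33
ee_pos: [475.4, -163.6, 31.6]
orientation: [-1.571, 0.16, -0.178]
force: [5.5, -11.5, -2.3]
width: 15.1
t 5.33 tcp [ 475.4 -163.6   31.6] stand [ -54.1 -210.9   31.6] F [  5.5 -11.5  -2.3] w 15.1 q [-0.378  0.162  2.154 -0.005  0.812 -0.16 ]
tool x [ 0.977 -0.213  0.013] y [ 0.011 -0.009 -1.   ] z [ 0.213  0.977 -0.006]
[   0.92865922 -112.88537506   31.56210849] 112.88919483128845 1.5625699442806427
time_s: 5.75
ee_pos: [469.0, -157.6, 46.4]
orientation: [-1.562, 0.174, -0.165]
force: [-0.3, 0.3, -0.7]
width: 46.3
time_s: 6.17
ee_pos: [477.2, -160.7, 219.2]
orientation: [-1.568, 0.156, -0.183]
force: [1.6, -0.8, -0.3]
width: 59.9
t 6.17 tcp [ 477.2 -160.7  219.2] stand [ -52.9 -207.7  219.2] F [ 1.6 -0.8 -0.3] w 59.9 q [-0.375 -0.062  1.997  0.     1.188 -0.159]
tool x [ 0.977 -0.214  0.017] y [ 0.017 -0.006 -1.   ] z [ 0.214  0.977 -0.002]
yel [([367.8, 219.8], [359, 207, 20, 27, 149]), ([354.6, 234.8], [352, 233, 6, 5, 20]), ([335.8, 241.7], [331, 237, 9, 9, 40]), ([320.3, 245.5], [319, 244, 3, 4, 6])]
yel [([322.6, 263.8], [320, 262, 6, 4, 17]), ([351.8, 277.0], [347, 275, 10, 6, 44]), ([378.3, 282.5], [359, 277, 37, 12, 245])]
```

View pics/s4.png

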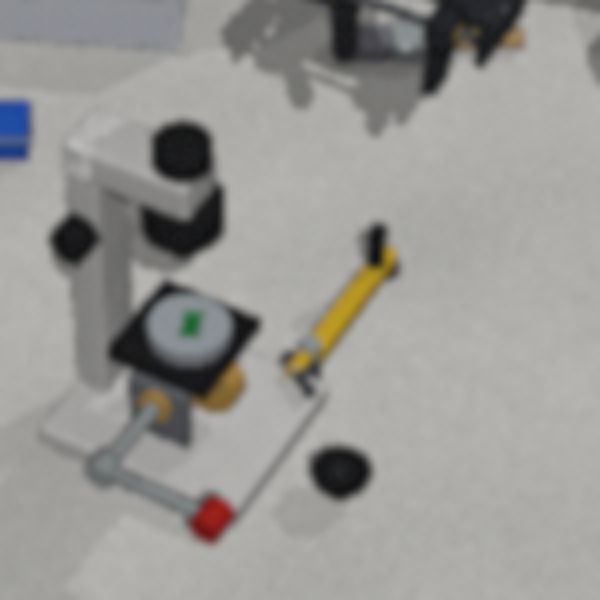

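View pics/t4.png

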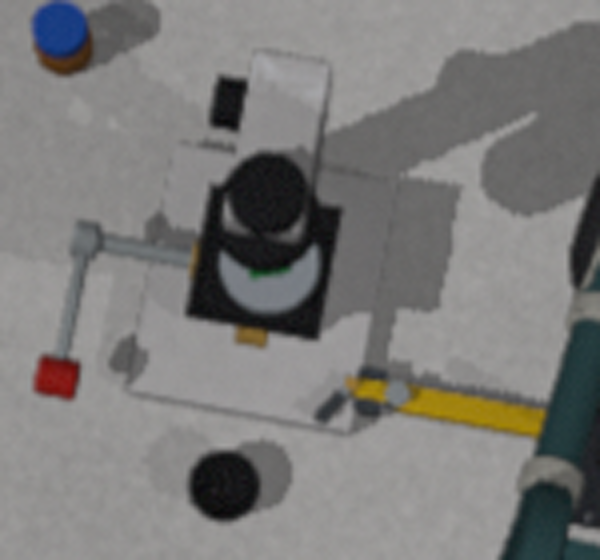

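Run:
```python
from h import *
b=cams.snapshot("top")
hsv=cv2.cvtColor(b["frame"],cv2.COLOR_RGB2HSV);m=cv2.inRange(hsv,np.array((20,120,100)),np.array((34,255,255)));m[:, :340]=0;m[:260]=0;m[300:]=0;m[:,420:]=0
v,u=np.nonzero(m);P=np.array([cast(b,x,y,20)[:2] for x,y in zip(u,v)],np.float32)
d=cv2.fitLine(P,cv2.DIST_HUBER,0,.01,.01).ravel();d=d[:2]*-np.sign(d[1]);l=RS[:2,:2].T@d;print("leg angle",np.arctan2(-l[1],l[0]))
q=np.array([[1.171,.264,1.604,1.274],[.528,-.045,1.885,1.301],[-.122,-.104,1.94,1.305],[-.169,.179,1.851,1.121],[-.18,.239,1.867,1.03],[-.18,.347,1.913,.879],[-.379,.169,2.147,.819],[-.378,.162,2.154,.812],[-.375,-.062,1.997,1.188]])
X=np.array([[239.5,630.8,238.2],[438.8,284.8,270.9],[492.3,-36,270.8],[590.7,-75.7,163.4],[603.8,-84.8,119],[606,-85,31.8],[477,-164.2,31.5],[475.4,-163.6,31.6],[477.2,-160.7,219.2]])
r=np.hypot(X[:,0],X[:,1]);A=[];B=[]
for (q1,q2,q3,q5),rr,z in zip(q,r,X[:,2]):
    A+= [[np.sin(q2),np.sin(q2+q3),np.cos(q2+q3),1,0],[np.cos(q2),np.cos(q2+q3),-np.sin(q2+q3),0,1]];B+=[rr,z]
s=np.linalg.lstsq(np.array(A),np.array(B),rcond=None);print(s[0],(np.array(A)@s[0]-B).round(1))
print("azimuth",np.arctan2(X[:,1],X[:,0])-q[:,0])
```

```text
leg angle 1.576900922143086
[501.05274883 561.30802314  -7.08811971   3.72725189 -87.45849044] [-1.5  0.4  1.  -0.3  1.6 -0.2  3.7 -0.2 -1.   0.2 -0.1  0.5  0.9 -0.5
 -0.9  0.  -3.8  0.1]
azimuth [0.03693194 0.04770206 0.04900379 0.04154169 0.04046876 0.04064512
 0.04747042 0.046563   0.05017215]
```

The foot measures 1.577 rad in the top view, straight out at crop (450,405), and it stays there with the gripper released. The cup is still at (225,485). Next is the lever side, passing in front of the lens head.

```bash
cat > log.py <<'E'
from h import *
import json
s=env.read_state();open("log.jsonl","a").write(json.dumps([s["joint_positions"].tolist(),s["ee_pos"].tolist(),s["orientation"].tolist()])+"\n")
st()
E
python3 log.py
python3 -m handwheel '[[[0,0,0],[-0.03,0,0.01],0.06],[[0,0,0],[-0.035,0,0.02],0.06],[[0,0,0],[-0.025,0,0.035],0.06],[[0,0,0],[-0.01,0,0.038],0.06],[[0,0,0],[0,0,0.04],0.06]]';python3 log.py
python3 -m handwheel '[[[0,-5,0],[0,0,0.04],0.06],[[0,-5,0],[0,0,0.04],0.06],[[0,-5,0],[0,0,0.04],0.06],[[0,-5,0],[0,0,0.04],0.06],[[0,-5,0],[0,0,0.03],0.06]]';python3 log.py
```

```text
t 6.32 tcp [ 472.3 -158.8  210.1] stand [ -58.1 -206.9  210.1] F [-0.6 -0.7 -0.8] w 60.3 q [-0.375 -0.055  2.008  0.     1.185 -0.159]
tool x [ 0.977 -0.214  0.003] y [ 0.003 -0.001 -1.   ] z [ 0.214  0.977 -0.   ]
time_s: 6.73
ee_pos: [401.8, 1.9, 206.7]
orientation: [-1.565, 0.174, -0.169]
force: [1.6, -1.5, 0.7]
width: 60.2
t 6.73 tcp [401.8   1.9 206.7] stand [-161.2  -64.9  206.7] F [ 1.6 -1.5  0.7] w 60.2 q [-5.600e-02 -2.510e-01  2.182e+00 -1.000e-03  1.214e+00  1.620e-01]
tool x [ 0.976 -0.217 -0.003] y [-0.003 -0.001 -1.   ] z [ 0.217  0.976 -0.001]
time_s: 7.15
ee_pos: [413.8, 191.5, 206.9]
orientation: [-1.565, -0.176, 0.179]
force: [0.4, 0.1, 1.0]
width: 59.8
t 7.15 tcp [413.8 191.5 206.9] stand [-190.   122.9  206.9] F [0.4 0.1 1. ] w 59.8 q [ 3.800e-01 -1.350e-01  2.087e+00 -2.000e-03  1.192e+00  1.550e-01]
tool x [ 0.975  0.224 -0.002] y [-0.001 -0.002 -1.   ] z [-0.224  0.975 -0.002]
```

```bash
python3 -m handwheel '[[[0,0,-6],[0,0,0],0.06],[[0,0,-6],[0,0,0],0.06],[[0,0,-6],[0,0,0],0.06],[[0,0,0],[0,0,0],0.06]]'>/dev/null;python3 log.py
python3 -m handwheel '[[[6,0,0],[0,0,0],0.06],[[6,0,0],[0,0,0],0.06],[[6,0,0],[0,0,0],0.06],[[0,0,0],[0,0,0],0.06]]'>/dev/null;python3 log.py
python3 - <<'E'
from h import *
import json
from scipy.optimize import least_squares
D=[json.loads(l) for l in open("log.jsonl")]
# start pose too
D.append([[1.171,.264,1.604,0,1.274,-.037],[239.5,630.8,238.2],[-1.3604824,-0.93656655,0.93965849]])
ey=lambda k,t:Ro.from_euler(k,t).as_matrix()
# tool: at q6=0 tool y=flange z, tool x = flange +-x
def fk(p,q,s4,s6):
    L1,L2,d1,L3,a,w,o1,c=p
    x,y,z=np.eye(3)
    R=ey("z",q[0]);t=np.array([0,0,d1])+R@np.array([o1,w,0])
    R=R@ey("y",q[1]);t=t+R@(L1*z);R=R@ey("y",q[2]);t=t+R@np.array([a,0,L2])
    R=R@ey("z",s4*q[3]);R=R@ey("y",q[4]);t=t+R@np.array([0,c,L3]);R=R@ey("z",s6*q[5])
    return t,R
for s4 in(1,-1):
  for s6 in(1,-1):
    def res(p):
        o=[]
        for q,X,rv in D:
            t,R=fk(p,q,s4,s6);T=Ro.from_rotvec(rv).as_matrix()
            o+=list(t-X)+list(100*(R[:,2]-T[:,1]))
            o+=list(100*(-R[:,0]-T[:,0]))
        return np.array(o)
    f=least_squares(res,[500,560,250,340,0,25,0,0]);print(s4,s6,f.cost,f.x.round(1),np.abs(res(f.x)).max())
E
```

```text
t 7.48 tcp [409.6 187.5 203.1] stand [-193.3  118.1  203.1] F [-1.1 -0.5 -0.7] w 60.0 q [ 0.422 -0.357  2.294 -0.081  0.903  0.24 ]
tool x [0.929 0.211 0.304] y [ 0.297  0.064 -0.953] z [-0.22   0.975 -0.004]
t 7.82 tcp [415.3 186.6 207.1] stand [-187.5  118.4  207.1] F [-0.4 -0.4 -0.8] w 59.9 q [ 0.136 -0.356  2.311  0.388  0.939 -0.317]
tool x [0.931 0.204 0.303] y [ 0.223  0.339 -0.914] z [-0.289  0.919  0.27 ]
1 1 0.03777402512001374 [ 5.118e+02  5.607e+02  2.506e+02  3.402e+02  2.200e+00  2.510e+01
  5.400e+00 -2.000e-01] 0.18091789795002944
1 -1 4598.657348067154 [ 5.118e+02  5.607e+02  2.506e+02  3.402e+02  2.200e+00  2.510e+01
  5.400e+00 -2.000e-01] 58.367900184640554
-1 1 9551.0486585487 [ 216.4  863.7 1146.  -102.2 1008.2  143.8   74.6 -110.8] 73.39261652901536
-1 -1 10661.079759821348 [ 216.4  863.7 1146.  -102.2 1008.2  143.8   74.6 -110.8] 73.39262330329342
```

```bash
cat > ik.py <<'E'
from h import *
from scipy.optimize import least_squares
P=[511.8,560.7,250.6,340.2,2.2,25.1,5.4,-.2]
ey=lambda k,t:Ro.from_euler(k,t).as_matrix()
def fk(q,full=False):
    L1,L2,d1,L3,a,w,o1,c=P;z=np.array([0,0,1.])
    R=ey("z",q[0]);t=np.array([0,0,d1])+R@np.array([o1,w,0])
    R=R@ey("y",q[1]);t=t+R@(L1*z);R=R@ey("y",q[2]);el=t;t=t+R@np.array([a,0,L2]);wr=t
    R=R@ey("z",q[3])@ey("y",q[4]);t=t+R@np.array([0,c,L3]);R=R@ey("z",q[5])
    T=np.stack([-R[:,0],R[:,2],R[:,1]],1)
    return (t,T,el,wr) if full else (t,T)
LO=np.array([-2.63,-.94,.31,-1.31,0,-2.55])+.03;HI=np.array([2.63,2.18,2.57,4.45,2.66,2.55])-.03
def ik(pos,T,seed):
    def r(q):
        t,R=fk(q);return np.concatenate([(t-pos)/100,(R-T).ravel()])
    f=least_squares(r,np.clip(seed,LO+1e-3,HI-1e-3),bounds=(LO,HI));t,R=fk(f.x)
    return f.x,np.linalg.norm(t-pos),np.degrees(np.linalg.norm(Ro.from_matrix(R.T@T).as_rotvec()))
def tool(p,sg,yaw=0):
    p=np.radians(p);return Rcols((0,sg,0),(np.cos(p),0,-np.sin(p)))
E
python3 - <<'E'
from ik import *
rng=np.random.default_rng(0)
def allik(g,p,sg):
    T=tool(p,sg);pos=g+T[:,1]*12
    out=[]
    for k in range(25):
        q,e,a=ik(pos,T,rng.uniform(LO,HI))
        if e<1 and a<1 and not any(np.abs(q-o).max()<.05 for o in out): out.append(q)
    return out
for name,th in(("start",0),("top",1.571)):
    g=W(-90*np.cos(th),115,62+90*np.sin(th))
    for p in(15,25,35,50,70):
        for sg in(1,-1):
            for q in allik(g,p,sg): print(name,p,sg,q.round(2),"wrist",fk(q,1)[3].round(0))
E
```

```text
start 15 1 [0.78 0.49 2.54 4.17 1.25 1.47] wrist [201. 233. 146.]
start 15 -1 [ 0.78  0.49  2.54  4.17  1.25 -1.68] wrist [201. 233. 146.]
start 35 1 [0.65 0.16 2.53 4.36 0.73 1.05] wrist [247. 220. 250.]
start 35 -1 [ 0.65  0.16  2.53  4.36  0.73 -2.09] wrist [247. 220. 250.]
start 70 1 [ 0.38  0.07  2.27 -0.38  0.54 -0.67] wrist [400. 187. 370.]
start 70 -1 [ 0.38  0.07  2.27 -0.38  0.54  2.47] wrist [400. 187. 370.]
top 15 1 [0.56 0.24 2.48 4.06 1.02 1.22] wrist [288. 211. 237.]
top 15 -1 [ 0.56  0.24  2.48  4.06  1.02 -1.92] wrist [288. 211. 237.]
top 25 1 [0.52 0.11 2.45 4.22 0.76 1.  ] wrist [307. 207. 291.]
top 25 -1 [ 0.52  0.11  2.45  4.22  0.76 -2.14] wrist [307. 207. 291.]
top 50 1 [ 0.39 -0.    2.27 -0.97  0.46 -0.17] wrist [392. 188. 403.]
top 70 1 [ 0.28  0.07  2.06 -0.25  0.71 -0.91] wrist [488. 167. 460.]
top 70 -1 [ 0.28  0.07  2.06 -0.25  0.71  2.23] wrist [488. 167. 460.]
```

Run:
```python
from ik import *
D=13
for p0,p1 in((35,25),(33,25),(30,25),(35,28)):
  seed=np.array([.65,.16,2.53,4.3,.73,1.05])
  print("p",p0,p1)
  for name,th,dz in(("pre",0,110),("grasp",0,0),("l1",.5,0),("l2",1.0,0),("top",1.571,0)):
    p=p0+(p1-p0)*th/1.571
    T=tool(p,1);pos=W(-90*np.cos(th),115,62+90*np.sin(th)+dz)+T[:,1]*D
    q,e,a=ik(pos,T,seed);print(name,q.round(3),round(e,2),round(a,2),"wrist",fk(q,1)[3].round(0));seed=q
```

```text
p 35 25
pre [ 0.625 -0.079  2.54   4.42   0.688  0.849] 17.2 6.88 wrist [242. 205. 324.]
grasp [0.649 0.163 2.529 4.359 0.726 1.05 ] 0.0 0.0 wrist [248. 220. 250.]
l1 [0.647 0.08  2.526 4.403 0.744 0.961] 0.0 0.0 wrist [249. 219. 278.]
l2 [0.6   0.055 2.496 4.362 0.748 0.933] 0.0 0.0 wrist [270. 215. 294.]
top [0.523 0.112 2.446 4.221 0.764 1.005] 0.0 0.0 wrist [308. 206. 290.]
p 33 25
pre [ 0.647 -0.063  2.54   4.42   0.731  0.867] 15.68 5.76 wrist [238. 211. 319.]
grasp [0.664 0.187 2.536 4.319 0.774 1.107] 0.0 0.0 wrist [242. 221. 240.]
l1 [0.656 0.096 2.531 4.372 0.775 1.003] 0.0 0.0 wrist [245. 220. 271.]
l2 [0.604 0.063 2.5   4.344 0.764 0.955] 0.0 0.0 wrist [268. 215. 291.]
top [0.523 0.112 2.446 4.221 0.764 1.005] 0.0 0.0 wrist [308. 206. 290.]
p 30 25
pre [ 0.677 -0.038  2.54   4.42   0.793  0.894] 13.23 4.17 wrist [233. 219. 311.]
grasp [0.689 0.229 2.54  4.285 0.85  1.175] 0.43 0.36 wrist [234. 225. 226.]
l1 [0.669 0.121 2.539 4.33  0.823 1.06 ] 0.0 0.0 wrist [239. 221. 261.]
l2 [0.61  0.075 2.504 4.319 0.789 0.987] 0.0 0.0 wrist [265. 216. 285.]
top [0.523 0.112 2.446 4.221 0.764 1.005] 0.0 0.0 wrist [308. 206. 290.]
p 35 28
pre [ 0.625 -0.079  2.54   4.42   0.688  0.849] 17.2 6.88 wrist [242. 205. 324.]
grasp [0.649 0.163 2.529 4.359 0.726 1.05 ] 0.0 0.0 wrist [248. 220. 250.]
l1 [0.639 0.07  2.523 4.42  0.723 0.936] 0.08 0.13 wrist [251. 218. 282.]
l2 [0.589 0.036 2.487 4.411 0.707 0.873] 0.0 0.0 wrist [275. 214. 304.]
top [0.509 0.083 2.431 4.295 0.694 0.917] 0.0 0.0 wrist [315. 205. 306.]
```

Run:
```python
from ik import *
D=13
seed=np.array([.65,.16,2.53,4.3,.73,1.05])
for p in (20,25,30):
  for x in(-90,-65,-50):
    for dz in(50,70,90):
      T=tool(p,1);pos=W(x,115,62+dz)+T[:,1]*D
      q,e,a=ik(pos,T,seed);print(p,x,dz,q.round(3),round(e,2),round(a,2))
for p in(35,33):
  for th in(0,.3,.6,.9,1.2,1.571):
    pp=p+(20-p)*th/1.571
    T=tool(pp,1);pos=W(-90*np.cos(th),115,62+90*np.sin(th))+T[:,1]*D
    q,e,a=ik(pos,T,seed);print(p,th,q.round(3),round(e,2),round(a,2))
```

```text
20 -90 50 [0.77  0.233 2.54  4.326 1.05  1.192] 2.68 2.34
20 -90 70 [0.77  0.166 2.54  4.367 1.025 1.118] 2.82 2.49
20 -90 90 [0.769 0.1   2.54  4.404 1.    1.044] 2.73 2.44
20 -65 50 [0.686 0.235 2.54  4.197 1.015 1.231] 0.32 0.26
20 -65 70 [0.687 0.172 2.54  4.238 0.986 1.162] 0.52 0.43
20 -65 90 [0.687 0.109 2.54  4.276 0.957 1.094] 0.47 0.39
20 -50 50 [0.648 0.244 2.526 4.154 1.    1.237] 0.0 0.0
20 -50 70 [0.648 0.182 2.528 4.189 0.969 1.175] 0.0 0.0
20 -50 90 [0.648 0.12  2.528 4.227 0.939 1.109] 0.0 0.0
25 -90 50 [0.733 0.146 2.54  4.373 0.918 1.081] 1.86 1.63
25 -90 70 [0.731 0.082 2.54  4.417 0.895 1.005] 1.71 1.52
25 -90 90 [0.727 0.043 2.54  4.42  0.894 0.973] 5.27 1.15
25 -65 50 [0.657 0.158 2.533 4.256 0.884 1.125] 0.0 0.0
25 -65 70 [0.657 0.097 2.532 4.303 0.858 1.052] 0.0 0.0
25 -65 90 [0.657 0.039 2.528 4.354 0.834 0.974] 0.0 0.0
25 -50 50 [0.623 0.172 2.515 4.223 0.869 1.129] 0.0 0.0
25 -50 70 [0.623 0.112 2.514 4.27  0.841 1.057] 0.0 0.0
25 -50 90 [0.623 0.055 2.511 4.321 0.817 0.982] 0.0 0.0
30 -90 50 [0.688 0.072 2.54  4.42  0.794 0.975] 0.56 0.33
30 -90 70 [0.685
[... 413 characters left out ...]
1 3.000e-03 2.493e+00 4.420e+00 7.070e-01 8.500e-01] 0.35 0.57
35 0 [0.649 0.163 2.529 4.359 0.726 1.05 ] 0.0 0.0
35 0.3 [0.661 0.119 2.534 4.373 0.761 1.021] 0.0 0.0
35 0.6 [0.653 0.092 2.529 4.358 0.789 1.007] 0.0 0.0
35 0.9 [0.628 0.087 2.516 4.312 0.813 1.016] 0.0 0.0
35 1.2 [0.593 0.109 2.496 4.239 0.84  1.051] 0.0 0.0
35 1.571 [0.543 0.17  2.464 4.125 0.889 1.126] 0.0 0.0
33 0 [0.664 0.187 2.536 4.319 0.774 1.107] 0.0 0.0
33 0.3 [0.672 0.139 2.54  4.341 0.799 1.067] 0.02 0.02
33 0.6 [0.661 0.107 2.534 4.333 0.818 1.041] 0.0 0.0
33 0.9 [0.633 0.098 2.519 4.295 0.834 1.039] 0.0 0.0
33 1.2 [0.595 0.114 2.498 4.23  0.852 1.063] 0.0 0.0
33 1.571 [0.543 0.17  2.464 4.125 0.889 1.126] 0.0 0.0
```

```bash
cat > plan.py <<'E'
from ik import *
import sys
def clr(t,T):
    """min clearances: body box 187(x) x 75(z), from y=-64 back to -200; finger box; points"""
    pts=[T@np.array([x,y,z])+t for x in np.linspace(-94,94,11) for y in np.linspace(-64,-200,8) for z in(-37,0,37)]
    pts+=[T@np.array([x,y,z])+t for x in(-62,-45,45,62) for y in(0,-30,-60) for z in(-10,10)]
    s=(np.array(pts)-O)@RS
    lens=np.where(s[:,2]>180,np.hypot(s[:,0],s[:,1])-30,999).min()
    low=s[:,2].min()
    box=np.maximum(np.abs(s[:,:2])-[45,45],0);st_=np.where(s[:,2]<125,np.hypot(box[:,0],box[:,1]),999).min()
    return round(lens),round(low),round(st_)
def rows(qA,qB,n):
    t,T=fk(qA)
    for i in range(1,n+1):
        q=qA+(qB-qA)*i/n;t2,T2=fk(q)
        print(i,"turn",np.degrees(Ro.from_matrix(T.T@T2).as_rotvec()).round(1),"shift",(T.T@(t2-t)/1000).round(4),"stand",(RS.T@(t2-O)).round(0),"clr",clr(t2,T2));t,T=t2,T2
E
python3 - <<'E'
from plan import *
q0=env.read_state()["joint_positions"]
T=tool(25,1);qB,e,a=ik(W(-55,115,142)+T[:,1]*13,T,np.array([.65,.16,2.53,4.3,.73,1.05]));print(qB.round(3),e)
rows(q0,qB,25)
E
```

```text
[0.634 0.078 2.519 4.306 0.834 1.018] 1.177068117268998e-08
1 turn [ 7.2  7.9 -0.5] shift [0.0056 0.0094 0.0458] stand [-203.  162.  212.] clr (107, 192, 999)
2 turn [ 7.   8.1 -0.1] shift [0.002  0.0098 0.0433] stand [-216.  204.  223.] clr (118, 205, 999)
3 turn [6.8 8.4 0.3] shift [-0.0008  0.01    0.0405] stand [-227.  241.  237.] clr (131, 224, 999)
4 turn [6.5 8.6 0.6] shift [-0.003   0.01    0.0374] stand [-233.  275.  254.] clr (144, 246, 999)
5 turn [6.3 8.8 0.8] shift [-0.0043  0.0098  0.0342] stand [-236.  305.  274.] clr (159, 257, 999)
6 turn [6. 9. 1.] shift [-0.005   0.0093  0.0312] stand [-235.  331.  295.] clr (175, 268, 999)
7 turn [5.8 9.2 1.1] shift [-0.005   0.0087  0.0284] stand [-230.  352.  316.] clr (181, 270, 999)
8 turn [5.6 9.4 1.2] shift [-0.0044  0.0079  0.0259] stand [-221.  368.  336.] clr (185, 273, 999)
9 turn [5.4 9.5 1.2] shift [-0.0034  0.007   0.024 ] stand [-208.  380.  354.] clr (190, 277, 999)
10 turn [5.3 9.5 1.2] shift [-0.002   0.0059  0.0226] stand [-192.  388.  370.] clr (196, 282, 999)
11 turn [5.3 9.6 1.2] shift [-0.0004  0.0047  0.0219
[... 700 characters left out ...]
 346.] clr (143, 247, 999)
19 turn [5.7 8.7 2.2] shift [ 0.0009 -0.005   0.0349] stand [-20. 281. 323.] clr (125, 235, 999)
20 turn [5.7 8.5 2.6] shift [-0.0018 -0.0058  0.0372] stand [-12. 256. 297.] clr (105, 219, 999)
21 turn [5.7 8.3 2.9] shift [-0.0051 -0.0063  0.0391] stand [ -8. 229. 268.] clr (85, 203, 999)
22 turn [5.6 8.2 3.4] shift [-0.009  -0.0066  0.0405] stand [ -9. 201. 236.] clr (66, 186, 999)
23 turn [5.4 8.  3.8] shift [-0.0134 -0.0068  0.0413] stand [-15. 172. 203.] clr (57, 168, 999)
24 turn [5.2 7.8 4.3] shift [-0.018  -0.0067  0.0413] stand [-27. 143. 170.] clr (49, 149, 999)
25 turn [4.9 7.7 4.7] shift [-0.0228 -0.0064  0.0405] stand [-43. 115. 137.] clr (58, 127, 999)
```

```bash
cat > go.py <<'E'
from plan import *
n=int(sys.argv[1]);k=int(sys.argv[2])
T=tool(25,1);qB,e,a=ik(W(-55,115,142)+T[:,1]*13,T,np.array([.65,.16,2.53,4.3,.73,1.05]))
q0=env.read_state()["joint_positions"];print("q",q0.round(3),"t",env.read_state()["time_s"])
import io,contextlib
b=io.StringIO()
with contextlib.redirect_stdout(b): rows(q0,qB,n)
print("\n".join(b.getvalue().split("\n")[:k]))
E
python3 go.py 40 5
```

```text
q [ 0.136 -0.356  2.311  0.388  0.939 -0.317] t 7.8167
1 turn [ 4.5  4.9 -0.4] shift [0.0032 0.0065 0.0288] stand [-198.  146.  210.] clr (103, 189, 999)
2 turn [ 4.4  5.  -0.2] shift [0.0017 0.0066 0.0279] stand [-207.  173.  215.] clr (110, 195, 999)
3 turn [ 4.4  5.1 -0. ] shift [0.0004 0.0067 0.0268] stand [-215.  199.  221.] clr (117, 203, 999)
4 turn [4.3 5.2 0.1] shift [-0.0007  0.0068  0.0257] stand [-222.  223.  229.] clr (124, 214, 999)
5 turn [4.2 5.3 0.3] shift [-0.0017  0.0068  0.0245] stand [-228.  246.  239.] clr (132, 227, 999)
```

```bash
python3 -m handwheel '[[[4.5,4.9,-0.4],[0.003,0.0065,0.029],0.075],[[4.4,5,-0.2],[0.002,0.0066,0.028],0.075],[[4.4,5.1,0],[0,0.0067,0.027],0.075],[[4.3,5.2,0.1],[-0.001,0.0068,0.026],0.075],[[4.2,5.3,0.3],[-0.002,0.0068,0.0245],0.075]]'; python3 go.py 35 5
```

```text
time_s: 8.23
ee_pos: [400.2, 324.1, 239.4]
orientation: [-0.823, -0.009, -0.196]
force: [-0.2, 0.4, -1.1]
width: 74.9
q [ 0.212 -0.304  2.336  0.873  0.923 -0.134] t 8.2333
1 turn [4.1 5.4 0.4] shift [-0.0027  0.0067  0.0231] stand [-236.  271.  250.] clr (146, 242, 999)
2 turn [4.  5.5 0.5] shift [-0.0033  0.0066  0.0219] stand [-239.  291.  262.] clr (155, 250, 999)
3 turn [3.9 5.6 0.6] shift [-0.0036  0.0064  0.0207] stand [-241.  309.  274.] clr (164, 257, 999)
4 turn [3.8 5.6 0.7] shift [-0.0038  0.0062  0.0195] stand [-241.  325.  287.] clr (174, 264, 999)
5 turn [3.7 5.7 0.7] shift [-0.0039  0.006   0.0184] stand [-239.  340.  300.] clr (183, 268, 999)
```

```bash
python3 -m handwheel '[[[4.1,5.4,0.4],[-0.003,0.0067,0.023],0.085],[[4,5.5,0.5],[-0.0033,0.0066,0.022],0.085],[[3.9,5.6,0.6],[-0.0036,0.0064,0.021],0.085],[[3.8,5.6,0.7],[-0.0038,0.0062,0.0195],0.085],[[3.7,5.7,0.7],[-0.004,0.006,0.0185],0.085]]'; python3 go.py 30 10
```

```text
time_s: 8.65
ee_pos: [411.2, 414.5, 300.1]
orientation: [-0.42, 0.424, -0.327]
force: [0.4, 1.0, -0.4]
width: 84.9
q [ 0.274 -0.251  2.362  1.363  0.911  0.033] t 8.65
1 turn [3.6 5.8 0.8] shift [-0.0037  0.0057  0.0174] stand [-237.  353.  314.] clr (187, 270, 999)
2 turn [3.5 5.8 0.8] shift [-0.0035  0.0054  0.0164] stand [-232.  365.  326.] clr (189, 272, 999)
3 turn [3.5 5.9 0.8] shift [-0.0031  0.005   0.0156] stand [-226.  374.  339.] clr (192, 274, 999)
4 turn [3.4 5.9 0.8] shift [-0.0026  0.0046  0.015 ] stand [-218.  381.  350.] clr (195, 277, 999)
5 turn [3.4 5.9 0.8] shift [-0.0021  0.0042  0.0144] stand [-209.  387.  361.] clr (198, 279, 999)
6 turn [3.3 6.  0.8] shift [-0.0015  0.0037  0.014 ] stand [-198.  391.  370.] clr (202, 282, 999)
7 turn [3.3 6.  0.8] shift [-0.0009  0.0032  0.0138] stand [-187.  394.  379.] clr (206, 285, 999)
8 turn [3.3 6.  0.8] shift [-0.0003  0.0027  0.0138] stand [-175.  394.  386.] clr (210, 289, 999)
9 turn [3.3 6.  0.8] shift [0.0003 0.0022 0.0139] stand [-162.  393.  391.] clr (215, 292, 999)
10 turn [3.3 6.  0.8] shift [0.0009 0.0017 0.0141] stand [-148.  391.  394.] clr (220, 294, 999)
```

```bash
python3 -m handwheel '[[[3.6,5.8,0.8],[-0.0037,0.0057,0.0174],0.085],[[3.5,5.8,0.8],[-0.0035,0.0054,0.0164],0.085],[[3.5,5.9,0.8],[-0.003,0.005,0.0156],0.085],[[3.4,5.9,0.8],[-0.0026,0.0046,0.015],0.085],[[3.4,5.9,0.8],[-0.002,0.0042,0.0144],0.085]]'; python3 -m handwheel '[[[3.3,6,0.8],[-0.0015,0.0037,0.014],0.085],[[3.3,6,0.8],[-0.001,0.0032,0.0138],0.085],[[3.3,6,0.8],[0,0.0027,0.0138],0.085],[[3.3,6,0.8],[0,0.0022,0.014],0.085],[[3.3,6,0.8],[0.001,0.0017,0.014],0.085]]'; python3 go.py 20 10
```

```text
time_s: 9.07
ee_pos: [451.7, 454.0, 360.4]
orientation: [-0.017, 0.872, -0.421]
force: [0.0, 0.2, -0.0]
width: 85.0
time_s: 9.48
ee_pos: [511.4, 444.5, 394.4]
orientation: [0.404, 1.314, -0.489]
force: [-0.5, -0.3, 0.3]
width: 85.5
q [ 0.394 -0.14   2.413  2.344  0.889  0.365] t 9.4833
1 turn [3.3 5.9 0.8] shift [0.0014 0.0011 0.0146] stand [-134.  387.  398.] clr (226, 294, 999)
2 turn [3.3 5.9 0.8] shift [0.0017 0.0006 0.0152] stand [-120.  381.  397.] clr (229, 294, 999)
3 turn [3.4 5.9 0.9] shift [0.002  0.0001 0.0158] stand [-106.  374.  396.] clr (216, 287, 999)
4 turn [3.4 5.8 0.9] shift [ 0.0022 -0.0004  0.0166] stand [-92. 366. 392.] clr (202, 279, 999)
5 turn [3.4 5.8 0.9] shift [ 0.0022 -0.0008  0.0175] stand [-79. 356. 386.] clr (190, 272, 999)
6 turn [3.5 5.7 1. ] shift [ 0.002  -0.0013  0.0184] stand [-66. 345. 378.] clr (177, 265, 999)
7 turn [3.5 5.6 1.1] shift [ 0.0017 -0.0017  0.0193] stand [-54. 333. 369.] clr (166, 259, 999)
8 turn [3.5 5.6 1.2] shift [ 0.0012 -0.0021  0.0203] stand [-43. 319. 358.] clr (155, 253, 999)
9 turn [3.6 5.5 1.3] shift [ 0.0005 -0.0024  0.0213] stand [-33. 305. 345.] clr (143, 247, 999)
10 turn [3.6 5.4 1.4] shift [-0.0003 -0.0027  0.0222] stand [-25. 290. 331.] clr (132, 240, 999)
```

```bash
python3 -m handwheel '[[[3.3,5.9,0.8],[0.0014,0.001,0.0146],0.085],[[3.3,5.9,0.8],[0.0017,0.0006,0.0152],0.085],[[3.4,5.9,0.9],[0.002,0,0.0158],0.085],[[3.4,5.8,0.9],[0.0022,-0.0004,0.0166],0.085],[[3.4,5.8,0.9],[0.0022,-0.001,0.0175],0.085]]'; python3 -m handwheel '[[[3.5,5.7,1],[0.002,-0.0013,0.0184],0.085],[[3.5,5.6,1.1],[0.0017,-0.0017,0.0193],0.085],[[3.5,5.6,1.2],[0.0012,-0.002,0.0203],0.085],[[3.6,5.5,1.3],[0,-0.0024,0.0213],0.085],[[3.6,5.4,1.4],[0,-0.0027,0.0222],0.085]]'; python3 go.py 10 10
```

```text
time_s: 9.9
ee_pos: [571.5, 394.5, 384.9]
orientation: [0.861, 1.715, -0.536]
force: [0.2, 0.4, 0.2]
width: 84.7
time_s: 10.32
ee_pos: [610.4, 318.6, 330.3]
orientation: [1.383, 2.034, -0.561]
force: [0.2, 0.0, 0.8]
width: 84.9
q [ 0.514 -0.032  2.465  3.327  0.863  0.69 ] t 10.3167
1 turn [3.6 5.3 1.5] shift [-0.0012 -0.0031  0.0232] stand [-18. 274. 317.] clr (119, 232, 999)
2 turn [3.6 5.3 1.7] shift [-0.0024 -0.0033  0.024 ] stand [-13. 258. 299.] clr (107, 222, 999)
3 turn [3.6 5.2 1.8] shift [-0.0037 -0.0035  0.0247] stand [-10. 241. 281.] clr (95, 211, 999)
4 turn [3.6 5.1 2. ] shift [-0.0052 -0.0036  0.0253] stand [ -8. 223. 262.] clr (82, 201, 999)
5 turn [3.5 5.  2.1] shift [-0.0068 -0.0036  0.0257] stand [ -9. 206. 242.] clr (69, 189, 999)
6 turn [3.4 5.  2.3] shift [-0.0085 -0.0037  0.0259] stand [-12. 188. 221.] clr (61, 178, 999)
7 turn [3.4 4.9 2.5] shift [-0.0103 -0.0036  0.026 ] stand [-16. 169. 200.] clr (58, 166, 999)
8 turn [3.3 4.8 2.7] shift [-0.0121 -0.0036  0.0259] stand [-23. 151. 179.] clr (51, 154, 999)
9 turn [3.2 4.8 2.9] shift [-0.014  -0.0034  0.0256] stand [-32. 133. 158.] clr (50, 142, 999)
10 turn [3.  4.7 3. ] shift [-0.0158 -0.0033  0.0251] stand [-43. 115. 137.] clr (58, 127, 999)
```

```bash
python3 -m handwheel '[[[3.6,5.3,1.5],[-0.0012,-0.003,0.0232],0.085],[[3.6,5.3,1.7],[-0.0024,-0.0033,0.024],0.085],[[3.6,5.2,1.8],[-0.0037,-0.0035,0.0247],0.085],[[3.6,5.1,2],[-0.0052,-0.0036,0.0253],0.085],[[3.5,5,2.1],[-0.0068,-0.0036,0.0257],0.085]]'; python3 go.py 5 10
python3 - <<'E'
from h import *
a,b=snaps();crop(a,"s5.png",240,100,200,200,3);crop(b,"t5.png",200,130,250,250,2.4)
E
```

```text
time_s: 10.73
ee_pos: [607.8, 232.0, 240.0]
orientation: [1.989, 2.213, -0.552]
force: [0.9, -0.4, -0.4]
width: 84.9
q [0.574 0.023 2.491 3.819 0.849 0.851] t 10.7333
1 turn [3.5 5.  2.3] shift [-0.0083 -0.0037  0.0261] stand [-11. 187. 222.] clr (61, 179, 999)
2 turn [3.4 4.9 2.5] shift [-0.0101 -0.0037  0.0262] stand [-16. 169. 201.] clr (58, 167, 999)
3 turn [3.3 4.8 2.7] shift [-0.012  -0.0036  0.0261] stand [-23. 151. 179.] clr (51, 155, 999)
4 turn [3.2 4.8 2.8] shift [-0.0139 -0.0035  0.0258] stand [-32. 133. 158.] clr (50, 142, 999)
5 turn [3.  4.7 3. ] shift [-0.0158 -0.0033  0.0253] stand [-43. 115. 137.] clr (58, 127, 999)
```

View pics/s5.png

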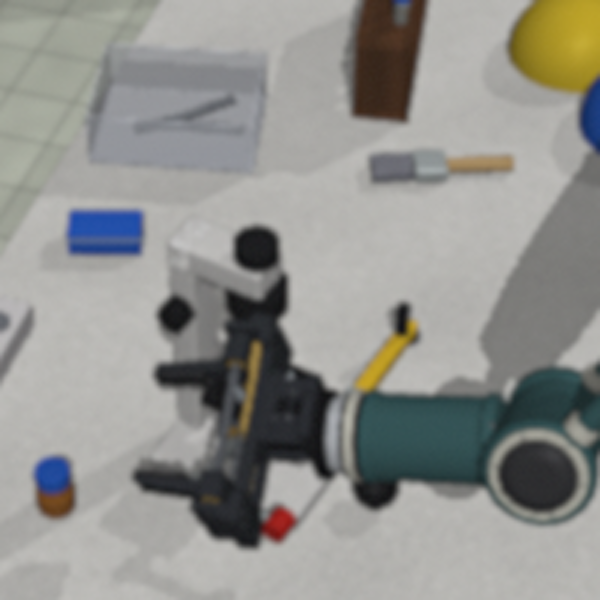

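View pics/t5.png

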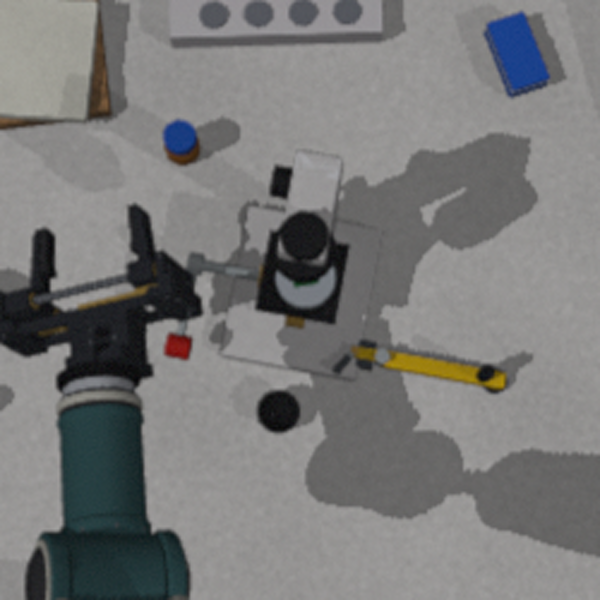

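The gripper is now level with the fingers pointing forward. It's to the left of the lens head and above the knob, which is at crop (178,345) in the top view. The foot is still out and the jar and cup haven't moved.

```bash
python3 -m handwheel '[[[3.5,5,2.3],[-0.0083,-0.0037,0.026],0.085],[[3.4,4.9,2.5],[-0.01,-0.0037,0.026],0.085],[[3.3,4.8,2.7],[-0.012,-0.0036,0.026],0.085],[[3.2,4.8,2.8],[-0.014,-0.0035,0.0258],0.085],[[3,4.7,3],[-0.0158,-0.0033,0.0253],0.085]]'
cat > go2.py <<'E'
from plan import *
# args: x-angle th, p, dz, D, n  : linear rows from now to the pose with grasp point at lever angle th
th,p,dz,D,n=float(sys.argv[1]),float(sys.argv[2]),float(sys.argv[3]),float(sys.argv[4]),int(sys.argv[5])
T=tool(p,1);q0=env.read_state()["joint_positions"]
r=90
qB,e,a=ik(W(-r*np.cos(th),115,62+r*np.sin(th)+dz)+T[:,1]*D,T,q0);print("goal q",qB.round(3),e.round(2),a.round(2));st()
to(fk(qB)[0],T);rows(q0,qB,n)
E
python3 go2.py 0 35 50 13 4;python3 go2.py 0 35 0 13 4
python3 - <<'E'
from h import *
a,b=snaps();crop(a,"s6.png",240,150,160,160,4);crop(b,"t6.png",200,130,250,250,2.4)
for s,bx in((a,(280,165,390,300)),(b,(240,180,390,320))):
    print("red",blob(s,(0,150,80),(8,255,255),bx))
E
```

```text
time_s: 11.25
ee_pos: [555.4, 150.2, 136.4]
orientation: [-2.167, -1.743, 0.388]
force: [1.3, -0.7, 0.6]
width: 85.0
goal q [0.638 0.032 2.54  4.42  0.693 0.923] 4.21 2.32
t 11.25 tcp [555.4 150.2 136.4] stand [-42.9 112.8 136.4] F [ 1.3 -0.7  0.6] w 85.0 q [0.632 0.074 2.517 4.309 0.835 1.008]
tool x [ 0.214  0.977 -0.004] y [ 0.886 -0.196 -0.419] z [-0.41   0.086 -0.908]
shift tool mm [  3.4 -15.7  44.7]
turn deg [10.2   0.18 -0.13]
1 turn [ 2.2  0.  -0.3] shift [-0.0004 -0.0031  0.0122] stand [-50. 114. 130.] clr (62, 121, 12)
2 turn [ 2.1  0.1 -0.4] shift [ 0.0002 -0.0032  0.0122] stand [-58. 114. 120.] clr (67, 111, 19)
3 turn [ 2.1  0.1 -0.5] shift [ 0.0007 -0.0032  0.0122] stand [-67. 115. 111.] clr (89, 102, 18)
4 turn [ 2.1  0.1 -0.6] shift [ 0.0012 -0.0032  0.0121] stand [-76. 116. 102.] clr (111, 93, 26)
goal q [0.649 0.163 2.529 4.359 0.726 1.05 ] 0.0 0.0
t 11.25 tcp [555.4 150.2 136.4] stand [-42.9 112.8 136.4] F [ 1.3 -0.7  0.6] w 85.0 q [0.632 0.074 2.517 4.309 0.835 1.008]
tool x [ 0.214  0.977 -0.004] y [ 0.886 -0.196 -0.419] z [-0.41   0.086 -0.908]
shift tool mm [ 2.5  1.2 89.6]
turn deg [10.2   0.18 -0.13]
1 turn [ 2.6  0.  -0.1] shift [0.0009 0.0016 0.0233] stand [-50. 115. 118.] clr (62, 109, 13)
2 turn [ 2.6  0.  -0.1] shift [0.0004 0.0018 0.0232] stand [-59. 116.  96.] clr (118, 87, 13)
3 turn [ 2.5  0.1 -0. ] shift [-0.0001  0.002   0.0231] stand [-69. 116.  75.] clr (140, 67, 20)
4 turn [2.5 0.1 0. ] shift [-0.0005  0.0023  0.0229] stand [-79. 115.  55.] clr (177, 46, 30)
red []
red []
```

View pics/s6.png

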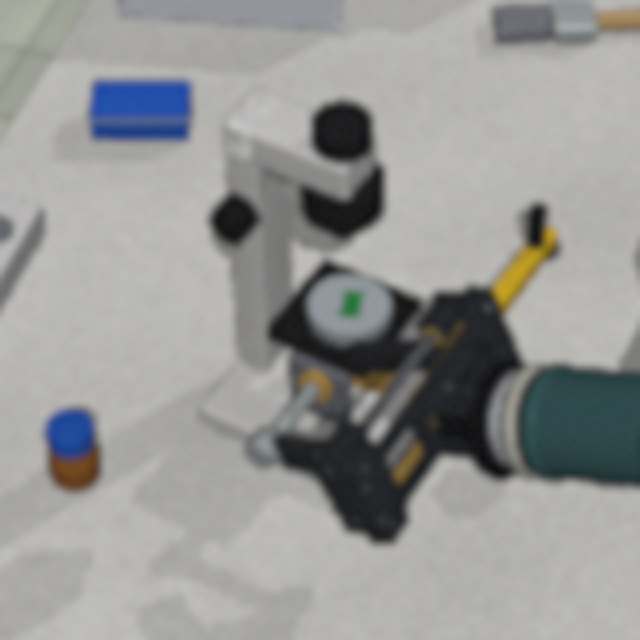

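View pics/t6.png

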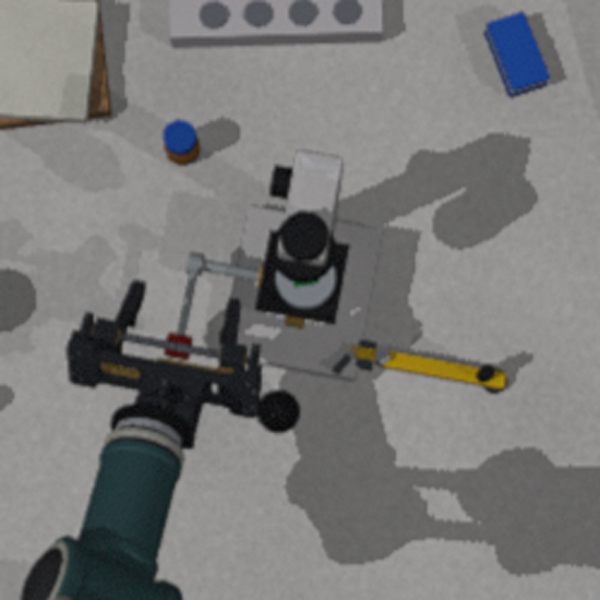

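The knob is at (178,345) in the top crop, between the two fingers and below them. The fingers are clear of the stage and the shaft, so I'll go down onto it.

```bash
python3 -m handwheel '[[[2.6,0,-0.1],[0.001,0.0016,0.0233],0.065],[[2.6,0,-0.1],[0.0004,0.0018,0.0232],0.06],[[0,0,0],[0,0,0],0.06]]'; python3 go2.py 0 35 0 13 3
python3 - <<'E'
from h import *
a,b=snaps();crop(a,"s7.png",280,200,100,100,6);crop(b,"t7.png",220,200,120,120,5)
E
```

```text
time_s: 11.6
ee_pos: [537.9, 154.9, 91.9]
orientation: [-2.099, -1.699, 0.466]
force: [-0.5, -0.1, 0.4]
width: 67.1
goal q [0.649 0.163 2.529 4.359 0.726 1.05 ] 0.0 0.0
t 11.6 tcp [537.9 154.9  91.9] stand [-60.9 113.6  91.9] F [-0.5 -0.1  0.4] w 67.1 q [0.639 0.118 2.524 4.332 0.776 1.021]
tool x [ 0.206  0.979 -0.008] y [ 0.846 -0.182 -0.502] z [-0.492  0.096 -0.865]
shift tool mm [ 1.8  2.8 41.6]
turn deg [4.9  0.63 0.12]
1 turn [1.6 0.2 0. ] shift [0.0002 0.0015 0.015 ] stand [-66. 116.  81.] clr (138, 73, 18)
2 turn [1.6 0.2 0. ] shift [-0.      0.0016  0.0149] stand [-73. 115.  68.] clr (158, 59, 23)
3 turn [1.6 0.2 0.1] shift [-0.0003  0.0016  0.0149] stand [-79. 115.  55.] clr (177, 46, 30)
```

View pics/t7.png

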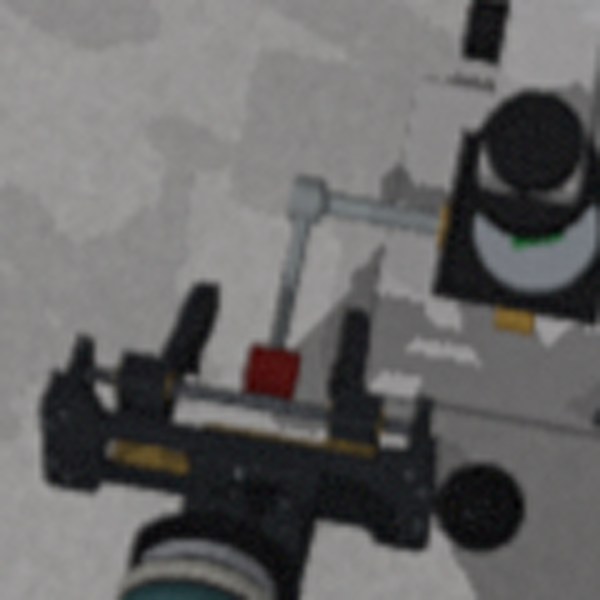

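View pics/s7.png

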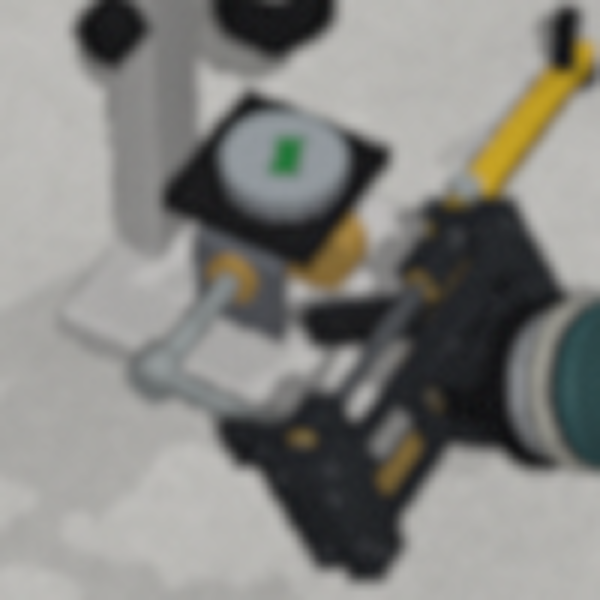

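```bash
python3 -m handwheel '[[[1.6,0.2,0],[0.0007,0.0015,0.015],0.06],[[1.6,0.2,0],[0.0005,0.0016,0.015],0.06],[[1.6,0.2,0.1],[0.0005,0.0016,0.0145],0.06],[[0,0,0],[0,0,0],0.06]]'; python3 go2.py 0 35 0 13 1
python3 - <<'E'
from h import *
a,b=snaps();crop(a,"s8.png",280,200,100,100,6);crop(b,"t8.png",220,200,120,120,5)
print(blob(b,(0,120,40),(12,255,255),(240,180,390,320)))
E
```

```text
time_s: 12.03
ee_pos: [517.9, 158.9, 50.3]
orientation: [-2.041, -1.636, 0.517]
force: [0.1, 0.7, 0.4]
width: 60.1
goal q [0.649 0.163 2.529 4.359 0.726 1.05 ] 0.0 0.0
t 12.03 tcp [517.9 158.9  50.3] stand [-81.4 113.2  50.3] F [0.1 0.7 0.4] w 60.1 q [0.652 0.166 2.527 4.367 0.728 1.049]
tool x [0.218 0.976 0.001] y [ 0.799 -0.178 -0.575] z [-0.561  0.126 -0.818]
shift tool mm [ 1.8 -0.8 -4.6]
turn deg [-0.1  -0.17 -0.2 ]
1 turn [-0.1 -0.2 -0.2] shift [-0.0002  0.     -0.0012] stand [-79. 115.  55.] clr (177, 46, 30)
[([274.2, 273.9], [269, 269, 11, 11, 79])]
```

View pics/t8.png

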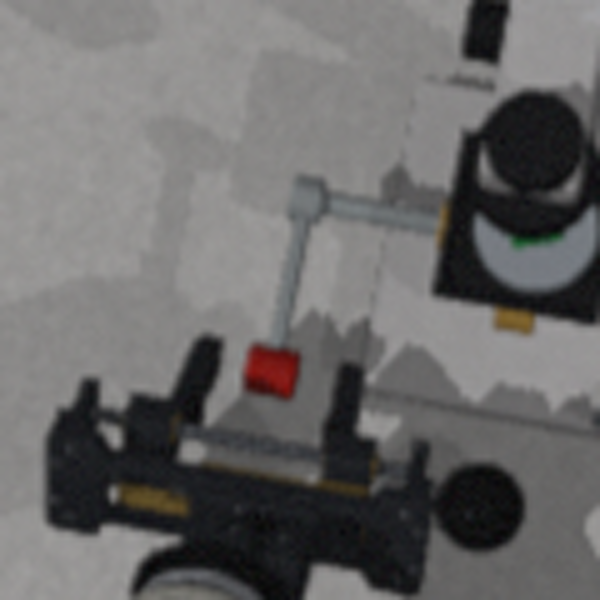

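View pics/s8.png

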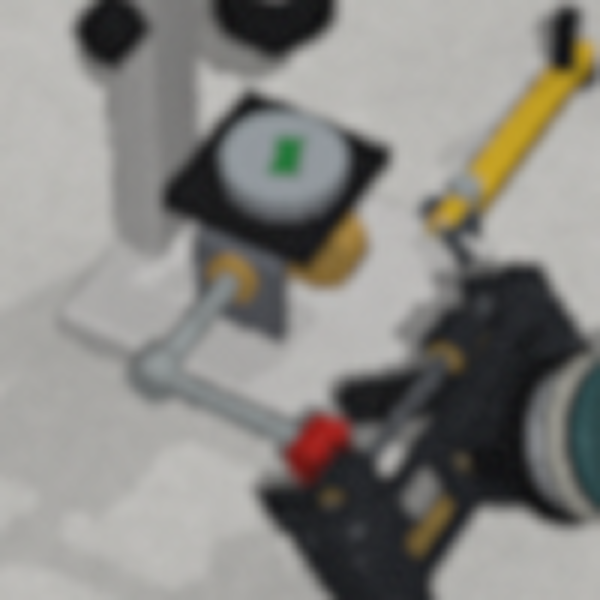

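```bash
python3 -m handwheel '[[[0,0,0],[0.001,0,-0.0005],0.06]]'; python3 go2.py 0 35 0 13 1
python3 - <<'E'
from ik import *
s=env.read_state();print(fk(s["joint_positions"])[0]-s["ee_pos"])
E
```

```text
time_s: 12.22
ee_pos: [519.8, 159.9, 52.9]
orientation: [-2.044, -1.638, 0.512]
force: [0.4, 0.6, -0.9]
width: 59.9
goal q [0.649 0.163 2.529 4.359 0.726 1.05 ] 0.0 0.0
t 12.22 tcp [519.8 159.9  52.9] stand [-79.7 114.6  52.9] F [ 0.4  0.6 -0.9] w 59.9 q [0.653 0.164 2.524 4.37  0.73  1.046]
tool x [0.218 0.976 0.002] y [ 0.801 -0.178 -0.571] z [-0.557  0.126 -0.821]
shift tool mm [ 0.4 -0.7 -1.6]
turn deg [ 0.15 -0.23 -0.18]
1 turn [ 0.2 -0.2 -0.2] shift [-0.0016  0.0002  0.0019] stand [-79. 115.  55.] clr (177, 46, 30)
[1.69098807 1.68898668 3.32136402]
```

```bash
python3 -m handwheel '[[[0,0,0],[0,0,0],0.015],[[0,0,0],[0,0,0],0.015],[[0,0,0],[0,0,0],0.015],[[0,0,0],[0,0,0],0.015],[[0,0,0],[0,0,0],0.015]]' 30; python3 -m handwheel '[[[0,0,0],[0,0,0],0.015],[[0,0,0],[0,0,0],0.015],[[0,0,0],[0,0,0],0.015]]' 30;python3 go2.py 0.5 31 0 13 5
```

```text
time_s: 12.63
ee_pos: [519.9, 160.0, 53.1]
orientation: [-2.043, -1.638, 0.511]
force: [-0.5, 0.1, -0.4]
width: 28.7
time_s: 12.88
ee_pos: [520.2, 161.0, 53.1]
orientation: [-2.042, -1.64, 0.512]
force: [0.4, 4.3, -1.1]
width: 25.7
goal q [0.652 0.089 2.529 4.384 0.762 0.986] 0.0 0.0
t 12.88 tcp [520.2 161.   53.1] stand [-79.6 115.8  53.1] F [ 0.4  4.3 -1.1] w 25.7 q [0.654 0.164 2.523 4.369 0.729 1.046]
tool x [0.217 0.976 0.003] y [ 0.801 -0.176 -0.572] z [-0.558  0.126 -0.82 ]
shift tool mm [ -0.6 -16.3 -43.9]
turn deg [-3.87 -0.24 -0.07]
1 turn [-0.8 -0.1 -0. ] shift [-0.0003 -0.0029 -0.0082] stand [-76. 117.  65.] clr (160, 56, 28)
2 turn [-0.8 -0.1 -0. ] shift [-0.0004 -0.0029 -0.0082] stand [-74. 117.  73.] clr (144, 65, 25)
3 turn [-0.8 -0.  -0. ] shift [-0.0005 -0.0029 -0.0082] stand [-72. 116.  82.] clr (143, 73, 23)
4 turn [-0.8 -0.  -0. ] shift [-0.0007 -0.0028 -0.0082] stand [-70. 116.  90.] clr (126, 82, 21)
5 turn [-0.8 -0.   0. ] shift [-0.0008 -0.0028 -0.0081] stand [-68. 115.  98.] clr (109, 90, 19)
```

```bash
cat > arc.py <<'E'
from plan import *
# th0 p0 th1 p1 n : rows along the arc, relative to nominal
th0,p0,th1,p1,n=map(float,sys.argv[1:6]);n=int(n);D=13
def pose(th,p):
    T=tool(p,1);return W(-90*np.cos(th),115,62+90*np.sin(th))+T[:,1]*D,T
t,T=pose(th0,p0);seed=env.read_state()["joint_positions"]
tf,Tf=fk(seed);print("now-nominal (stand)",(RS.T@(tf-t)).round(1))
for i in range(1,n+1):
    u=i/n;t2,T2=pose(th0+(th1-th0)*u,p0+(p1-p0)*u);seed,e,a=ik(t2,T2,seed)
    print(i,"turn",np.degrees(Ro.from_matrix(T.T@T2).as_rotvec()).round(2),"shift",(T.T@(t2-t)/1000).round(4),"q",seed.round(2),round(e,1),"clr",clr(t2,T2));t,T=t2,T2
E
python3 arc.py 0 35 0.5 30 5
```

```text
now-nominal (stand) [1.1 2.8 1.9]
1 turn [-1.  0. -0.] shift [ 0.     -0.0048 -0.0078] q [0.66 0.15 2.53 4.37 0.74 1.04] 0.0 clr (163, 55, 29)
2 turn [-1. -0.  0.] shift [ 0.     -0.0039 -0.0084] q [0.66 0.13 2.53 4.37 0.75 1.03] 0.0 clr (147, 64, 28)
3 turn [-1. -0.  0.] shift [-0.     -0.0029 -0.0087] q [0.66 0.12 2.53 4.37 0.76 1.03] 0.0 clr (147, 73, 26)
4 turn [-1.  0.  0.] shift [ 0.     -0.0019 -0.009 ] q [0.66 0.11 2.53 4.37 0.78 1.02] 0.0 clr (129, 82, 23)
5 turn [-1.  0. -0.] shift [ 0.     -0.0008 -0.0092] q [0.66 0.1  2.53 4.36 0.79 1.02] 0.0 clr (110, 90, 19)
```

```bash
python3 -m handwheel '[[[-1,0,0],[0,-0.0048,-0.0078],0.015],[[-1,0,0],[0,-0.0039,-0.0084],0.015],[[-1,0,0],[0,-0.0029,-0.0087],0.015],[[-1,0,0],[0,-0.0019,-0.009],0.015],[[-1,0,0],[0,-0.0008,-0.0092],0.015]]' 35; python3 arc.py 0.5 30 1.0 25 5
python3 - <<'E'
from h import *
st()
a,b=snaps();crop(a,"s9.png",280,180,100,100,6)
E
```

```text
time_s: 13.3
ee_pos: [528.8, 159.0, 93.8]
orientation: [-2.096, -1.689, 0.456]
force: [-3.8, 10.4, -7.7]
width: 25.9
now-nominal (stand) [-1.9  2.5 -1.7]
1 turn [-1. -0.  0.] shift [-0.      0.0002 -0.0092] q [0.65 0.09 2.53 4.35 0.8  1.01] 0.0 clr (107, 98, 15)
2 turn [-1.  0. -0.] shift [-0.      0.0013 -0.0091] q [0.65 0.09 2.53 4.34 0.8  1.02] 0.0 clr (86, 105, 11)
3 turn [-1.  0.  0.] shift [ 0.      0.0023 -0.0089] q [0.64 0.09 2.52 4.32 0.81 1.02] 0.0 clr (64, 112, 13)
4 turn [-1. -0.  0.] shift [ 0.      0.0033 -0.0086] q [0.63 0.09 2.52 4.3  0.82 1.03] 0.0 clr (58, 118, 9)
5 turn [-1. -0. -0.] shift [-0.      0.0043 -0.0081] q [0.62 0.1  2.51 4.28 0.83 1.04] 0.0 clr (52, 123, 8)
t 13.3 tcp [528.8 159.   93.8] stand [-70.7 115.6  93.8] F [-3.8 10.4 -7.7] w 25.9 q [0.665 0.103 2.531 4.372 0.782 1.013]
tool x [0.213 0.977 0.002] y [ 0.843 -0.183 -0.505] z [-0.493  0.109 -0.863]
```

View pics/s9.png

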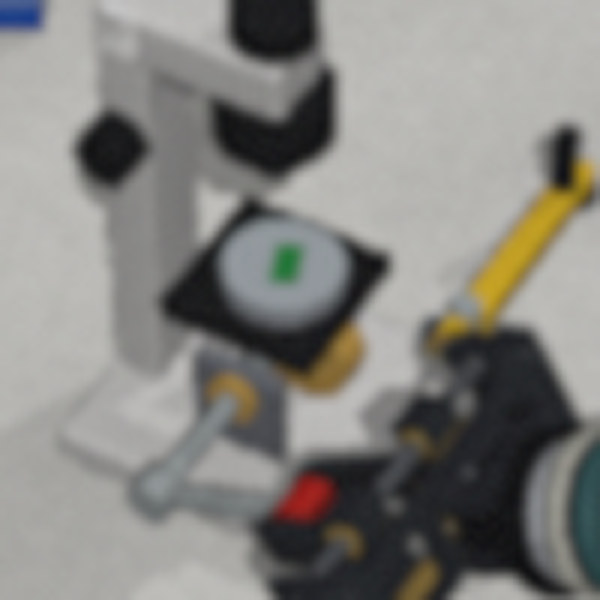

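The knob is held and the lever is up to about 0.45 rad, with the red at crop (305,497). The dish is centred on the stage. Next part of the arc.

```bash
python3 -m handwheel '[[[-1,0,0],[0.001,0.0012,-0.0096],0.015],[[-1,0,0],[0.0005,0.0018,-0.0094],0.015],[[-1,0,0],[0,0.0023,-0.0089],0.015],[[-1,0,0],[0,0.0033,-0.0086],0.015],[[-1,0,0],[0,0.0043,-0.0081],0.015]]' 35; python3 arc.py 1.0 25 1.571 20 5
python3 - <<'E'
from h import *
st()
a,b=snaps();crop(a,"s10.png",280,180,100,100,6)
E
```

```text
time_s: 13.82
ee_pos: [560.6, 152.0, 128.7]
orientation: [-2.163, -1.738, 0.386]
force: [-14.1, 5.5, 4.2]
width: 25.4
now-nominal (stand) [-0.3  2.3 -0.4]
1 turn [-1.  0. -0.] shift [ 0.      0.006  -0.0086] q [0.61 0.1  2.5  4.25 0.84 1.05] 0.0 clr (44, 128, 999)
2 turn [-1. -0.  0.] shift [-0.      0.007  -0.0077] q [0.59 0.12 2.49 4.23 0.85 1.06] 0.0 clr (36, 132, 999)
3 turn [-1.  0. -0.] shift [-0.      0.0079 -0.0067] q [0.57 0.13 2.49 4.19 0.86 1.08] 0.0 clr (28, 134, 999)
4 turn [-1. -0.  0.] shift [ 0.      0.0087 -0.0056] q [0.56 0.15 2.48 4.16 0.87 1.1 ] 0.0 clr (19, 135, 999)
5 turn [-1. -0.  0.] shift [-0.      0.0094 -0.0044] q [0.54 0.17 2.46 4.12 0.89 1.13] 0.0 clr (11, 135, 999)
t 13.82 tcp [560.6 152.  128.7] stand [-38.2 115.6 128.7] F [-14.1   5.5   4.2] w 25.4 q [0.626 0.101 2.507 4.29  0.835 1.034]
tool x [0.215 0.977 0.   ] y [ 0.885 -0.195 -0.423] z [-0.413  0.092 -0.906]
```

View pics/s10.png

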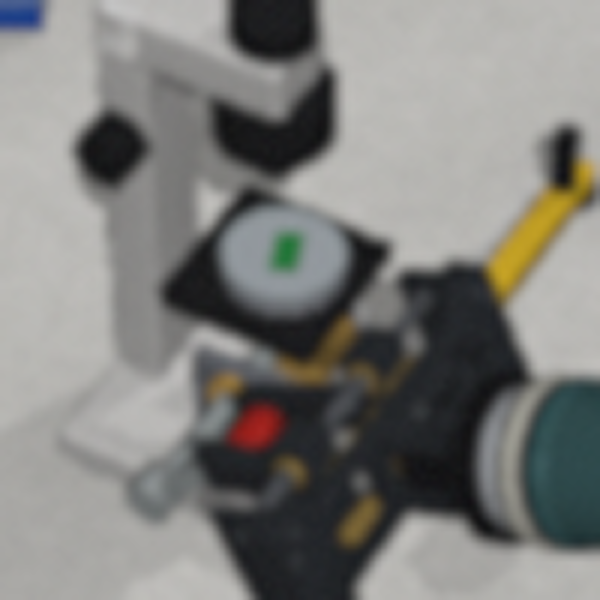

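```bash
python3 -m handwheel '[[[-1,0,0],[0,0.006,-0.0086],0.015],[[-1,0,0],[0,0.007,-0.0077],0.015],[[-1,0,0],[0,0.0079,-0.0067],0.015],[[-1,0,0],[0,0.0087,-0.0056],0.015],[[-1,0,0],[0,0.0085,-0.004],0.015]]' 35; python3 arc.py 1.571 20 1.571 20 1
python3 - <<'E'
from h import *
st()
a,b=snaps();crop(a,"s11.png",280,160,100,100,6);crop(b,"t11.png",240,170,150,150,4)
for n,s in(("side",a),("top",b)):
    print(n,blob(s,(0,120,40),(10,255,255),(250,180,390,320)),"knob nominal",proj(s,W(0,115,152)).round(1))
E
```

```text
time_s: 14.33
ee_pos: [609.2, 141.2, 146.1]
orientation: [-2.227, -1.786, 0.309]
force: [-9.1, 3.9, 5.5]
width: 25.2
now-nominal (stand) [0.6 2.1 1.7]
1 turn [0. 0. 0.] shift [0. 0. 0.] q [0.54 0.17 2.46 4.12 0.89 1.13] 0.0 clr (11, 135, 999)
t 14.33 tcp [609.2 141.2 146.1] stand [ 11.6 115.4 146.1] F [-9.1  3.9  5.5] w 25.2 q [0.549 0.173 2.459 4.135 0.895 1.123]
tool x [0.218 0.976 0.002] y [ 0.919 -0.204 -0.338] z [-0.33   0.075 -0.941]
side [([308.1, 240.0], [303, 236, 10, 9, 61])] knob nominal [304.6 240.9]
top [([277.5, 235.3], [272, 230, 12, 11, 98])] knob nominal [278.6 232. ]
```

View pics/s11.png

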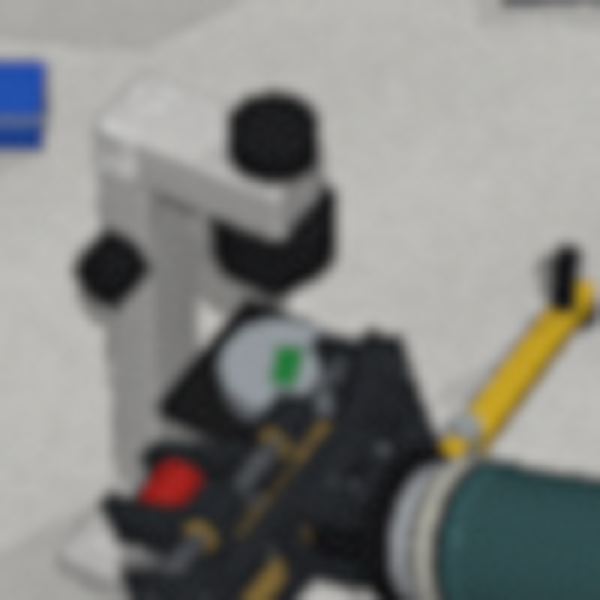

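View pics/t11.png

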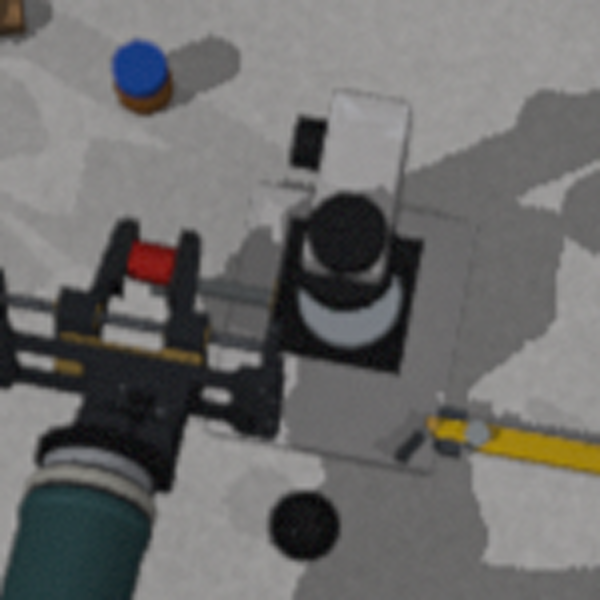

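```bash
cat > kn.py <<'E'
from h import *
a,b=snaps();o=[]
for s in(a,b):
    c=blob(s,(0,120,40),(10,255,255),(250,180,390,320));c.sort(key=lambda c:-c[1][4]);o.append((s,*c[0][0]))
p=RS.T@(tri(o)-O);print("knob stand",p.round(1),"angle both",np.arctan2(p[2]-62,-p[0]).round(3))
from scipy.optimize import brentq,minimize_scalar
for n,(s,u,v) in zip(("side","top"),o):
    f=lambda t:np.sum((proj(s,W(-90*np.cos(t),115,62+90*np.sin(t)))-[u,v])**2)
    r=minimize_scalar(f,bounds=(1,2),method="bounded");print(n,u,v,"angle",round(r.x,3),"res px",round(r.fun**.5,2))
st()
E
python3 kn.py
```

```text
knob stand [-10.8 114.8 161.8] angle both 1.463
side 308.1 240.0 angle 1.483 res px 2.31
top 277.4 235.2 angle 1.481 res px 0.5
t 14.53 tcp [609.4 141.1 146.1] stand [ 11.9 115.4 146.1] F [-7.2  3.6  4.9] w 25.6 q [0.549 0.173 2.459 4.136 0.895 1.122]
tool x [0.218 0.976 0.001] y [ 0.918 -0.205 -0.338] z [-0.33   0.075 -0.941]
```

Run:
```python
from plan import *
q0=env.read_state()["joint_positions"];t,T=fk(q0);print(clr(t,T))
for p in(20,16,13,10,6):
    T2=tool(p,1);t2=W(0,117,152)+T2[:,1]*20
    q,e,a=ik(t2,T2,q0);print(p,q.round(3),round(e,2),clr(t2,T2),"turn",np.degrees(Ro.from_matrix(T.T@T2).as_rotvec()).round(2),"shift",(T.T@(t2-t)).round(1))
```

```text
(12, 136, 999)
20 [0.535 0.185 2.453 4.113 0.887 1.133] 0.0 (7, 132, 999) turn [ 0.21 -0.17 -0.23] shift [-0.1  6.7  1.9]
16 [0.548 0.238 2.462 4.057 0.993 1.21 ] 0.0 (9, 129, 999) turn [-3.79 -0.16 -0.24] shift [-0.1  6.7  0.5]
13 [0.556 0.281 2.466 4.024 1.074 1.261] 0.0 (12, 126, 999) turn [-6.79 -0.15 -0.24] shift [-0.1  6.6 -0.5]
10 [0.562 0.326 2.467 3.996 1.156 1.307] 0.0 (13, 123, 5) turn [-9.79 -0.15 -0.25] shift [-0.1  6.4 -1.5]
6 [0.568 0.39  2.465 3.968 1.267 1.36 ] 0.0 (16, 120, 3) turn [-13.79  -0.14  -0.25] shift [-0.1  6.2 -2.9]
```

```bash
python3 -m handwheel '[[[-1.7,0,0],[0,0.002,0],0.015],[[-1.7,0,0],[0,0.002,0],0.015],[[-1.7,0,0],[0,0.002,0],0.015],[[-1.7,0,0],[0,0.001,-0.0005],0.015],[[0,0,0],[0,0,0],0.015]]' 35; python3 kn.py
```

```text
time_s: 14.95
ee_pos: [616.8, 139.6, 147.1]
orientation: [-2.313, -1.852, 0.201]
force: [-7.6, 1.9, 11.7]
width: 25.2
knob stand [ -5.3 115.  161.1] angle both 1.517
side 306.5 239.5 angle 1.534 res px 2.06
top 277.8 232.9 angle 1.543 res px 0.56
t 15.05 tcp [616.8 139.5 147.1] stand [ 19.4 115.4 147.1] F [-7.7  1.1 10.2] w 25.5 q [0.558 0.281 2.461 4.032 1.08  1.259]
tool x [0.219 0.976 0.003] y [ 0.952 -0.214 -0.219] z [-0.213  0.05  -0.976]
```

```bash
python3 -m handwheel '[[[0,0,0],[0,0.0018,-0.0012],0.015],[[0,0,0],[0,0,0],0.015],[[0,0,0],[0,0,0],0.015]]' 35; python3 kn.py
python3 - <<'E'
from h import *
from plan import clr,fk
a,b=snaps();crop(a,"s12.png",280,160,100,100,6);crop(b,"t12.png",240,170,150,150,4)
print(clr(*fk(env.read_state()["joint_positions"])))
for u,v,s in((0,0,b),): print([proj(b,W(0,115+d,z)).round(1).tolist() for d,z in((0,62),(0,152),(13,152),(-13,152))])
E
```

```text
time_s: 15.3
ee_pos: [618.3, 139.2, 147.0]
orientation: [-2.31, -1.85, 0.204]
force: [-7.5, 2.6, 8.2]
width: 25.3
knob stand [ -4.  115.  161.5] angle both 1.531
side 306.0 239.2 angle 1.552 res px 2.13
top 277.9 232.4 angle 1.557 res px 0.56
t 15.4 tcp [618.3 139.2 147. ] stand [ 20.9 115.4 147. ] F [-8.6  2.4  8.9] w 25.4 q [0.554 0.28  2.46  4.029 1.074 1.257]
tool x [0.219 0.976 0.002] y [ 0.952 -0.213 -0.221] z [-0.215  0.051 -0.975]
(10, 128, 999)
[[281.0, 240.0], [278.6, 232.0], [273.2, 231.0], [283.9, 233.0]]
```

View pics/s12.png

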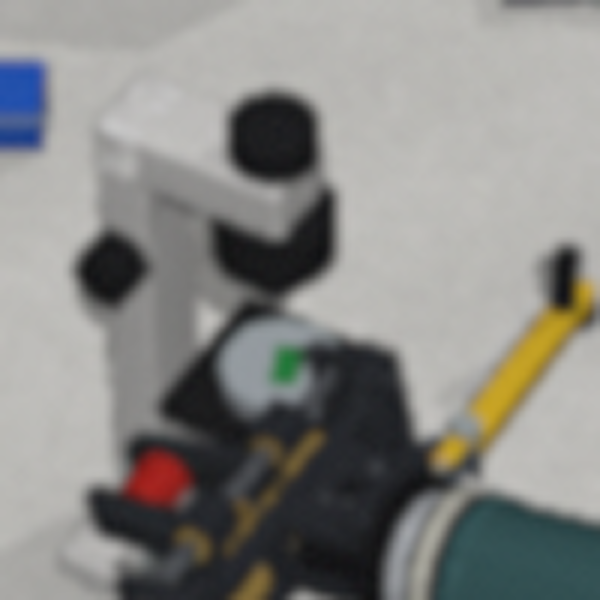

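View pics/t12.png

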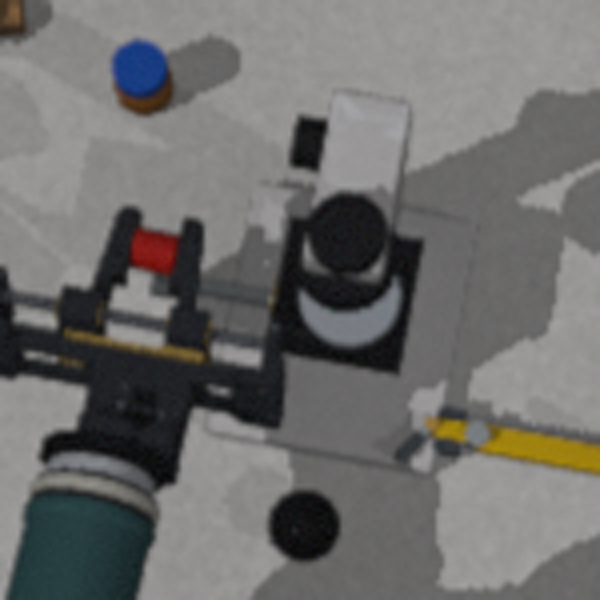

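The top view puts the knob at crop (152,250), nearly above the shaft, and both views give about 1.555 rad. The dish is on the stage, and the foot, cup and jar are unchanged. One last small nudge, then a check that it holds.

```bash
python3 -m handwheel '[[[0,0,0],[0,0.0012,-0.0003],0.015],[[0,0,0],[0,0,0],0.015],[[0,0,0],[0,0,0],0.015],[[0,0,0],[0,0,0],0.015],[[0,0,0],[0,0,0],0.015]]' 35; python3 kn.py; python3 -m handwheel '[[[0,0,0],[0,0,0],0.015],[[0,0,0],[0,0,0],0.015],[[0,0,0],[0,0,0],0.015],[[0,0,0],[0,0,0],0.015],[[0,0,0],[0,0,0],0.015]]'; python3 kn.py
python3 - <<'E'
from h import *
a,b=snaps()
hsv=cv2.cvtColor(b["frame"],cv2.COLOR_RGB2HSV);m=cv2.inRange(hsv,np.array((20,120,100)),np.array((34,255,255)));m[:, :340]=0;m[:260]=0;m[300:]=0;m[:,430:]=0
v,u=np.nonzero(m);P=np.array([cast(b,x,y,20)[:2] for x,y in zip(u,v)],np.float32)
d=cv2.fitLine(P,cv2.DIST_HUBER,0,.01,.01).ravel();d=d[:2]*-np.sign(d[1]);l=RS[:2,:2].T@d;print("leg angle",np.arctan2(-l[1],l[0]))
g=blob(a,(45,80,40),(80,255,255),(280,180,390,260));print("green",g)
if g: print("label at stand",[(RS.T@(cast(a,*c[0],118)-O)).round(1) for c in g])
E
```

```text
time_s: 15.92
ee_pos: [619.4, 138.9, 146.9]
orientation: [-2.309, -1.85, 0.205]
force: [-8.0, 1.7, 7.7]
width: 25.5
knob stand [ -2.4 115.2 160. ] angle both 1.546
side 305.5 239.4 angle 1.564 res px 1.74
top 278.0 231.9 angle 1.571 res px 0.56
t 16.02 tcp [619.4 138.9 146.9] stand [ 22.1 115.4 146.9] F [-7.9  2.6  7.1] w 25.8 q [0.552 0.281 2.458 4.027 1.073 1.257]
tool x [0.219 0.976 0.002] y [ 0.952 -0.213 -0.221] z [-0.216  0.051 -0.975]
time_s: 16.43
ee_pos: [619.4, 138.9, 146.9]
orientation: [-2.309, -1.85, 0.205]
force: [-7.7, 2.5, 7.9]
width: 25.6
knob stand [ -2.7 115.  160.9] angle both 1.544
side 305.7 239.2 angle 1.561 res px 2.01
top 278.0 231.8 angle 1.573 res px 0.58
t 16.53 tcp [619.4 138.9 146.9] stand [ 22.1 115.4 146.9] F [-8.5  2.6  7.3] w 25.3 q [0.552 0.281 2.458 4.027 1.073 1.257]
tool x [0.219 0.976 0.002] y [ 0.952 -0.213 -0.221] z [-0.216  0.051 -0.975]
leg angle 1.5873051483856053
green [([327.7, 220.3], [326, 218, 5, 6, 23])]
label at stand [array([  1.6, -13.7, 118. ])]
```

Run:
```python
from cell import env
print(env.finish_job())
```

```text
the job is handed in; nothing more can be done
None
```

The foot is fully out, and I handed the job in at about 16.6 s with the gripper still holding the lever straight up. No verdict is reported.

**Foot:** I gripped its peg, swung it around its arc and released it. It stayed out on its own, measuring 1.577 rad just after release and 1.587 at the end. Full out is 1.571, so both are within what the camera can resolve.

**Lever:** I pinched the knob on its flat ends and lifted it to upright. It slipped about 7 mm in the fingers on the way up, leaving the lever short at about 1.48 rad, so I corrected it. It then held steady for half a second, with 8–9 N on the tool sideways and 7–8 N upwards.

**Checks that disagreed:** the last lever angles were 1.573 rad from the top camera and 1.561 from the side. Combining the two views gave 1.544 and put the knob about 9 mm too high. I think the near finger hides part of the knob in the side view, so I trusted the top camera.

**Dish and surroundings:** in the last pictures I viewed, the dish was on the raised stage and the jar and cup hadn't moved. The brush was unmoved when last in view, before the lift. I didn't recheck the beaker or bottle, but by plan the gripper passed well above them.

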